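# Set up the test-plate carousel on its drive

## Task

Set up the plate carousel on its drive unit for a corrosion run: drop the brass key into the slot across the end of the spindle, slide the carousel over it, keyways over the key, until it sits fully down on the spindle flange, then stand every test plate from the blue drying stand upright in a carousel slot of its own, arranged so that the carousel is balanced (plates opposite one another in pairs, or three evenly spaced). When all are in, press the green start button fully down. Do not tip a plate over and do not disturb the bottles and the beaker.

Things in the scene. Friction and masses are not known exactly. Their poses are not given: they have to be found in the camera images.
- spindle_slot (a point): Middle of the floor of the slot across the end of the drive unit's upright steel spindle, on the axis (z up). Spindle 32 mm in diameter; its end is 9 mm above this point. The slot runs right across along x, 14 mm wide, open at both ends, upper edges bevelled 2 mm. The spindle turns on its axis without limit against a steady friction of 0.15 N m; slot yaw varies.
- spindle_flange (a point): Top of the spindle flange (54 mm diameter) on the axis, 31 mm below the slot floor, 67 mm above the grey work board; x along the slot. The carousel's underside rests here when home. Below: white housing 178 x 178 mm, 55 mm high, centred on the spindle, and a grey console 84 mm wide, 42 mm high, out to 175 mm from the axis. The board's top is 30 mm above the bench.
- start (a joint): Travel of the green start button, m: 0 up, 0.006 fully down; a spring brings it back. About 5 N holds it fully down.
- start_top (a point): Middle of the top face of the green start button (22 mm diameter, in a black ring 38 mm wide) on the console, 150 mm from the spindle axis and about 60 mm above the work board; pressed straight down.
- key_mid (a point): Centre of the brass key, a square bar 12 x 12 x 42 mm that lies flat on the grey work board; its long side runs along x. Home in the slot its centre is 6 mm above the slot floor and on the spindle axis, and its ends stick out 5 mm past the spindle on both sides.
- carousel_bore (a point): Centre of the underside of the carousel (white disc, 170 mm diameter, 6 mm thick), z up along its axis; flat on the work board at first. Round aluminium hub, 60 mm outside, from the underside to 54 mm up: hold it there from above. Bore right through, 34 mm; two keyways in it along +x and -x (red marks on the hub's top), 15 mm wide, out to 24.5 mm from the axis; 3 mm lead-in below.
- slot_0 (a point): Place of a seated plate's centre in carousel slot 0: 58.5 mm from the axis, 36 mm above the underside; axes as carousel_bore. Six slots run radially, at 60 degree steps anticlockwise from the +x keyway: 11 mm wide, 45 mm long (36 to 81 mm from the axis), floor 6 mm above the underside, walls 18 mm high with bevelled mouths (tops 24 mm above the underside, from 33 mm off the axis).
- slot_1 (a point): Carousel slot 1, at 60 degrees from the carousel's +x axis, as slot_0.
- slot_2 (a point): Carousel slot 2, at 120 degrees from the carousel's +x axis, as slot_0.
- slot_3 (a point): Carousel slot 3, at 180 degrees from the carousel's +x axis, as slot_0.
- slot_4 (a point): Carousel slot 4, at 240 degrees from the carousel's +x axis, as slot_0.
- slot_5 (a point): Carousel slot 5, at 300 degrees from the carousel's +x axis, as slot_0.
- plate_copper_mid (a point): Centre of the copper (red-brown) test plate, 40 mm wide (x), 8 mm thick (y), 60 mm tall (z), a dark hole mark near its top; it stands upright in a slot of the drying stand. May be absent.
- plate_brass_mid (a point): Centre of the brass (yellow) test plate, same size. May be absent.
- plate_steel_mid (a point): Centre of the steel (grey) test plate, same size. May be absent.
- plate_aluminium_mid (a point): Centre of the aluminium (light grey) test plate, same size. May be absent.
- stand: Blue drying stand for the plates, fixed on the bench, 66 x 180 mm (x, y), origin at the centre of its underside; four slots across x at y = -63, -21, 21 and 63 mm, 11 mm wide and 14 mm deep, slot floor 18 mm above the bench. A tall white instrument with a round tube tray (over 0.2 m high) stands close behind it and right of the drive unit, beyond about x = 0.46 m, y < -0.12 m: pass in front of it.
- rinse_bottle: White squeeze bottle with a red spout, 193 mm tall, on the board's far left corner; leave alone.
- beaker: Small glass beaker, 68 mm tall, leave alone.
- amber_bottle: Brown bottle with a black cap, 98 mm tall, leave alone.
- white_bottle: White bottle with a red cap, 112 mm tall, leave alone.
Not all that is in view belongs to the job. Of the things that look like the part that bears plate_steel_mid, the larger one is meant.

How it is judged:
On the way, in this order (a step that is already met when the one before it is completed fails the run):
1. the key lies fully down in the spindle slot, centred on the spindle (horizontal distance between key_mid and spindle_slot below 0.0055 m and z of key_mid in the frame of spindle_slot between 0.004 and 0.008 m and angle between the x axis of key_mid and the x axis of spindle_slot, either way round below 0.15 rad), for 0.2 s.
2. the carousel sits fully down on the spindle flange with its keyways over the key (all of step 1 and horizontal distance between carousel_bore and spindle_flange below 0.004 m and z of carousel_bore in the frame of spindle_flange between -0.0025 and 0.0025 m and angle between the x axis of carousel_bore and the x axis of spindle_slot, either way round below 0.2 rad and angle between carousel_bore's own z axis and vertical below 0.05 rad), for 0.2 s.
3. every plate stands in a carousel slot of its own and the carousel is balanced (all of step 2 and (distance between plate_copper_mid and slot_0 below 0.006 m or distance between plate_copper_mid and slot_1 below 0.006 m or distance between plate_copper_mid and slot_2 below 0.006 m or distance between plate_copper_mid and slot_3 below 0.006 m or distance between plate_copper_mid and slot_4 below 0.006 m or distance between plate_copper_mid and slot_5 below 0.006 m) and angle between the z axis of each of plate_copper_mid, plate_brass_mid, plate_steel_mid, plate_aluminium_mid and the z axis of carousel_bore, either way round below 0.25 rad and (distance between plate_brass_mid and slot_0 below 0.006 m or distance between plate_brass_mid and slot_1 below 0.006 m or distance between plate_brass_mid and slot_2 below 0.006 m or distance between plate_brass_mid and slot_3 below 0.006 m or distance between plate_brass_mid and slot_4 below 0.006 m or distance between plate_brass_mid and slot_5 below 0.006 m) and (distance between plate_steel_mid and slot_0 below 0.006 m or distance between plate_steel_mid and slot_1 below 0.006 m or distance between plate_steel_mid and slot_2 below 0.006 m or distance between plate_steel_mid and slot_3 below 0.006 m or distance between plate_steel_mid and slot_4 below 0.006 m or distance between plate_steel_mid and slot_5 below 0.006 m) and (distance between plate_aluminium_mid and slot_0 below 0.006 m or distance between plate_aluminium_mid and slot_1 below 0.006 m or distance between plate_aluminium_mid and slot_2 below 0.006 m or distance between plate_aluminium_mid and slot_3 below 0.006 m or distance between plate_aluminium_mid and slot_4 below 0.006 m or distance between plate_aluminium_mid and slot_5 below 0.006 m) and ((distance between any of plate_copper_mid, plate_brass_mid, plate_steel_mid, plate_aluminium_mid and slot_0 below 0.006 m and distance between any of plate_copper_mid, plate_brass_mid, plate_steel_mid, plate_aluminium_mid and slot_3 below 0.006 m and not (distance between any of plate_copper_mid, plate_brass_mid, plate_steel_mid, plate_aluminium_mid and slot_1 below 0.006 m or distance between any of plate_copper_mid, plate_brass_mid, plate_steel_mid, plate_aluminium_mid and slot_2 below 0.006 m or distance between any of plate_copper_mid, plate_brass_mid, plate_steel_mid, plate_aluminium_mid and slot_4 below 0.006 m or distance between any of plate_copper_mid, plate_brass_mid, plate_steel_mid, plate_aluminium_mid and slot_5 below 0.006 m)) or (distance between any of plate_copper_mid, plate_brass_mid, plate_steel_mid, plate_aluminium_mid and slot_1 below 0.006 m and distance between any of plate_copper_mid, plate_brass_mid, plate_steel_mid, plate_aluminium_mid and slot_4 below 0.006 m and not (distance between any of plate_copper_mid, plate_brass_mid, plate_steel_mid, plate_aluminium_mid and slot_0 below 0.006 m or distance between any of plate_copper_mid, plate_brass_mid, plate_steel_mid, plate_aluminium_mid and slot_2 below 0.006 m or distance between any of plate_copper_mid, plate_brass_mid, plate_steel_mid, plate_aluminium_mid and slot_3 below 0.006 m or distance between any of plate_copper_mid, plate_brass_mid, plate_steel_mid, plate_aluminium_mid and slot_5 below 0.006 m)) or (distance between any of plate_copper_mid, plate_brass_mid, plate_steel_mid, plate_aluminium_mid and slot_2 below 0.006 m and distance between any of plate_copper_mid, plate_brass_mid, plate_steel_mid, plate_aluminium_mid and slot_5 below 0.006 m and not (distance between any of plate_copper_mid, plate_brass_mid, plate_steel_mid, plate_aluminium_mid and slot_0 below 0.006 m or distance between any of plate_copper_mid, plate_brass_mid, plate_steel_mid, plate_aluminium_mid and slot_1 below 0.006 m or distance between any of plate_copper_mid, plate_brass_mid, plate_steel_mid, plate_aluminium_mid and slot_3 below 0.006 m or distance between any of plate_copper_mid, plate_brass_mid, plate_steel_mid, plate_aluminium_mid and slot_4 below 0.006 m)) or (distance between any of plate_copper_mid, plate_brass_mid, plate_steel_mid, plate_aluminium_mid and slot_0 below 0.006 m and distance between any of plate_copper_mid, plate_brass_mid, plate_steel_mid, plate_aluminium_mid and slot_2 below 0.006 m and distance between any of plate_copper_mid, plate_brass_mid, plate_steel_mid, plate_aluminium_mid and slot_4 below 0.006 m and not (distance between any of plate_copper_mid, plate_brass_mid, plate_steel_mid, plate_aluminium_mid and slot_1 below 0.006 m or distance between any of plate_copper_mid, plate_brass_mid, plate_steel_mid, plate_aluminium_mid and slot_3 below 0.006 m or distance between any of plate_copper_mid, plate_brass_mid, plate_steel_mid, plate_aluminium_mid and slot_5 below 0.006 m)) or (distance between any of plate_copper_mid, plate_brass_mid, plate_steel_mid, plate_aluminium_mid and slot_1 below 0.006 m and distance between any of plate_copper_mid, plate_brass_mid, plate_steel_mid, plate_aluminium_mid and slot_3 below 0.006 m and distance between any of plate_copper_mid, plate_brass_mid, plate_steel_mid, plate_aluminium_mid and slot_5 below 0.006 m and not (distance between any of plate_copper_mid, plate_brass_mid, plate_steel_mid, plate_aluminium_mid and slot_0 below 0.006 m or distance between any of plate_copper_mid, plate_brass_mid, plate_steel_mid, plate_aluminium_mid and slot_2 below 0.006 m or distance between any of plate_copper_mid, plate_brass_mid, plate_steel_mid, plate_aluminium_mid and slot_4 below 0.006 m)) or (distance between any of plate_copper_mid, plate_brass_mid, plate_steel_mid, plate_aluminium_mid and slot_0 below 0.006 m and distance between any of plate_copper_mid, plate_brass_mid, plate_steel_mid, plate_aluminium_mid and slot_1 below 0.006 m and distance between any of plate_copper_mid, plate_brass_mid, plate_steel_mid, plate_aluminium_mid and slot_3 below 0.006 m and distance between any of plate_copper_mid, plate_brass_mid, plate_steel_mid, plate_aluminium_mid and slot_4 below 0.006 m and not (distance between any of plate_copper_mid, plate_brass_mid, plate_steel_mid, plate_aluminium_mid and slot_2 below 0.006 m or distance between any of plate_copper_mid, plate_brass_mid, plate_steel_mid, plate_aluminium_mid and slot_5 below 0.006 m)) or (distance between any of plate_copper_mid, plate_brass_mid, plate_steel_mid, plate_aluminium_mid and slot_1 below 0.006 m and distance between any of plate_copper_mid, plate_brass_mid, plate_steel_mid, plate_aluminium_mid and slot_2 below 0.006 m and distance between any of plate_copper_mid, plate_brass_mid, plate_steel_mid, plate_aluminium_mid and slot_4 below 0.006 m and distance between any of plate_copper_mid, plate_brass_mid, plate_steel_mid, plate_aluminium_mid and slot_5 below 0.006 m and not (distance between any of plate_copper_mid, plate_brass_mid, plate_steel_mid, plate_aluminium_mid and slot_0 below 0.006 m or distance between any of plate_copper_mid, plate_brass_mid, plate_steel_mid, plate_aluminium_mid and slot_3 below 0.006 m)) or (distance between any of plate_copper_mid, plate_brass_mid, plate_steel_mid, plate_aluminium_mid and slot_0 below 0.006 m and distance between any of plate_copper_mid, plate_brass_mid, plate_steel_mid, plate_aluminium_mid and slot_2 below 0.006 m and distance between any of plate_copper_mid, plate_brass_mid, plate_steel_mid, plate_aluminium_mid and slot_3 below 0.006 m and distance between any of plate_copper_mid, plate_brass_mid, plate_steel_mid, plate_aluminium_mid and slot_5 below 0.006 m and not (distance between any of plate_copper_mid, plate_brass_mid, plate_steel_mid, plate_aluminium_mid and slot_1 below 0.006 m or distance between any of plate_copper_mid, plate_brass_mid, plate_steel_mid, plate_aluminium_mid and slot_4 below 0.006 m)))), for 0.2 s.
4. the start button is pressed fully down (value of joint start above 0.0045 m), for 0.05 s.
At the end, for the whole second after the job is handed in: Key in the spindle slot (5.5 mm, 0.15 rad), carousel down on the flange (2.5 mm) with its keyways along the slot, each plate upright (0.25 rad) and within 6 mm of its place in a slot, filled slots in opposite pairs or every other one, button pressed last and up again, all left standing so (all of step 3 and value of joint start below 0.002 m); the robot touches nothing.
It fails at once if a bottle or the beaker shifted more than 40 mm (distance of any of rinse_bottle, beaker, amber_bottle, white_bottle from where it was at the start of the episode above 0.04 m).
It fails at once if a plate tipped over (angle between any of plate_copper_mid, plate_brass_mid, plate_steel_mid, plate_aluminium_mid's own z axis and vertical above 1.1 rad).
Of plate_copper, plate_brass, plate_steel, plate_aluminium only 2 to 4 are there at a start; the rules pass over those that are not, and their reading is None.
At some moment in a run one of key, carousel may be knocked a few centimetres aside while the robot is not near it.
It also fails if it takes over 210 s, if anything falls off the work surface, if the arm or the gripper's body presses on something with over 40 N, if the wrist force passes 120 N, or if a joint passes its speed limit or range.

## Robot

A 7-joint arm with a two-finger parallel gripper is mounted at the origin on the work surface; the furniture and walls round the work are solid. World frame = base frame: x ahead of the robot, y to its left, z up, the work surface at z = 0. Lengths are in m, angles in rad, forces in N, time in s.
With the tool pointing down it reaches from about 0.35 to 0.9 m from the base axis. Payload 19.9 kg.
Tool frame: the origin (TCP) lies midway between the tips of the shut fingers; the grasp point (between the pads) lies 19 mm behind it; z points along the fingers, y is the direction in which the jaws open and shut (so a half turn about z gives the same grasp; the last joint's range is limited). The gripper opens to 94 mm and grips with 3 to 60 N. Pads are 16 mm wide; open, the fingers measure 119 mm over their backs; the gripper's body (75 mm by 177 mm) begins 78 mm behind the grasp point.
Start: joints at [-1.268, 0.417, -0.01, 1.614, 0.005, 1.111, -0.053], TCP at [0.211, 0.588, 0.205] pointing down, gripper open.
Joint ranges: [-2.81, 2.81], [-0.39, 2.02], [-1.27, 1.25], [0.06, 2.57], [-1.19, 4.33], [0.19, 2], [-2.82, 2.82]. Speed limits (rad/s): [1.89, 1.89, 2.39, 2.39, 3.01, 3.01, 3.01].

## Interface

Orientations are given as a 3x3 rotation matrix whose columns are the frame's x, y, z axes.
In Python, from workcell import observe, capture, hand_in gives the robot as it stands.
- The arm moves only by the tool carry_out, never from a script. Its arguments are lists of equal length, an entry for each row: "hand": the closure in counts, from 0 (fully open) to 255 (shut); "linear": the shift along the world's x, y, z in m, a list of three; "roll": the turn about the world's z in degrees. A call has 1 to 8 rows; each row shifts and turns the pose as measured when the row begins; what a row does not reach is not made up. A row lasts 1/10 s, in which the tool goes at most 50 mm and 8.59 degrees, less where a joint would pass 70% of its speed; a pose out of reach is approached as far as the arm can. A call with a gripper value outside its range is refused whole. The fingers move at their own pace and stop on an object; "squeeze" is the grip in N (left out, the last holds). Time passes only in rows, so rows that do not move let the fingers close. It gives the time, the measured TCP pose, the force and the opening at its end, in the units of the state.
- observe(): the state, without advancing time (a new reading comes with each control period).
- capture(name): name is "scene" or "top"; returns a dict with "img" (384x512x3 uint8, blue, green, red), "intrinsics" (3x3 intrinsics, pixels), "position" and "rotation" of the camera in the world. Camera axes: x right, y up, looking along -z (the intrinsics and any distortion apply to the point x, -y, -z); pixel columns grow to the right and rows downward; lengths in m; the calibration is good to about 2 mm. A picture is of the moment at which its call begins. There is no depth.
- hand_in(): hands the job in, once; it reports no verdict.
The state is a dict: "time": time; "joint_positions": joint angles; "joint_velocities": joint speeds; "joint_torque": joint torques, N m; "position": TCP position; "tool_rot": TCP orientation; "ft_force": force on the tool from outside, world axes, zero at the start; "moment": the same for the moment, N m; "gripper_width": finger opening in m.
Only numpy, scipy, OpenCV 4.12 (cv2) and the standard library are available. Lean on these libraries where they do the work, as an engineer would, in place of code of your own. Each camera call takes 0.05 s, during which the arm holds its last target. There are 200 camera calls.

## Working session

There is one attempt and no reset: what is moved stays moved. The work goes in short steps, Python scripts to look and compute and a tool call to move; the robot and the scene stay as the last step left them, time stands still between calls to the robot, and variables do not carry over. Pictures are saved under pics/ and viewed, about 12 in all and at most 16, crops included, and the job is handed in when it is done.

Besides the shell and the picture viewer there is one more tool, called after ">>>" as name(argument=value, ...), one argument or row to a line, values as JSON. carry_out: Moves the arm, as the interface text tells. Its arguments: {"type":"object","properties":{"hand":{"type":"array"},"linear":{"type":"array"},"roll":{"type":"array"},"squeeze":{"type":"number"}},"required":["hand","linear","roll"]}

```bash
ls; mkdir -p pics; cat > h.py <<'E'
import numpy as np, cv2
from workcell import observe, capture, hand_in
def grab(cam,name):
    c=capture(cam); cv2.imwrite(f'pics/{name}.png',c['img']); np.savez(f'pics/{name}.npz',**{k:np.array(v) for k,v in c.items()}); return c
def load(name): return dict(np.load(f'pics/{name}.npz',allow_pickle=True))
def ray(c,u,v):
    K=np.array(c['intrinsics']); d=np.linalg.inv(K)@[u,v,1]; d=np.array([d[0],-d[1],-d[2]])
    return np.array(c['position']),np.array(c['rotation'])@d
def on(c,u,v,z):
    p,d=ray(c,u,v); return p+d*(z-p[2])/d[2]
def px(c,P):
    q=np.array(c['rotation']).T@(np.array(P)-np.array(c['position'])); q=np.array([q[0],-q[1],-q[2]])
    r=np.array(c['intrinsics'])@q; return r[:2]/r[2]
E
python3 - <<'E'
from h import *
for n in('scene','top'):
    c=grab(n,n+'0'); print({k:np.round(v,3).tolist() if k!='img' else 0 for k,v in c.items()})
a=np.hstack([load('top0')['img']]);cv2.imwrite('pics/a.png',cv2.resize(a,(800,600),interpolation=cv2.INTER_CUBIC))
a=load('scene0')['img'];cv2.imwrite('pics/b.png',cv2.resize(a,(800,600),interpolation=cv2.INTER_CUBIC))
print(observe())
E
```

```text
pics
{'img': 0, 'intrinsics': [[403.781, 0.0, 248.61], [0.0, 403.781, 186.581], [0.0, 0.0, 1.0]], 'position': [-0.429, -0.833, 0.633], 'rotation': [[0.691, 0.304, -0.656], [-0.722, 0.256, -0.642], [-0.027, 0.918, 0.396]]}
{'img': 0, 'intrinsics': [[353.024, 0.0, 259.034], [0.0, 353.024, 192.093], [0.0, 0.0, 1.0]], 'position': [0.211, 0.009, 1.358], 'rotation': [[0.006, 0.985, -0.173], [-1.0, 0.009, 0.017], [0.018, 0.173, 0.985]]}
{'time': 0.1, 'joint_positions': array([-1.26851601,  0.41791647, -0.01031441,  1.61411127,  0.00469529,
        1.11068789, -0.05299757]), 'joint_velocities': array([ 0.00033315, -0.0029072 , -0.00052045, -0.00365788, -0.00033972,
       -0.00027039,  0.00121098]), 'joint_torque': array([ 1.41630568e-03, -8.52574897e+01,  6.40226472e-01, -4.26693571e+01,
       -4.88082517e-02,  1.65002374e-02,  6.65317862e-05]), 'position': array([0.21054418, 0.58811066, 0.20488756]), 'tool_rot': array([[-9.41493575e-01,  3.37030799e-01, -2.97224791e-04],
       [ 3.37030922e-01,  9.41492984e-01, -1.05808762e-03],
       [-7.67730620e-05, -1.09635664e-03, -9.99999396e-01]]), 'ft_force': array([ 0.35097333,  0.08860121, -0.33660514]), 'moment': array([ 0.02432099,  0.01238356, -0.03141493]), 'gripper_width': 0.09426617931791202}
```

View pics/a.png

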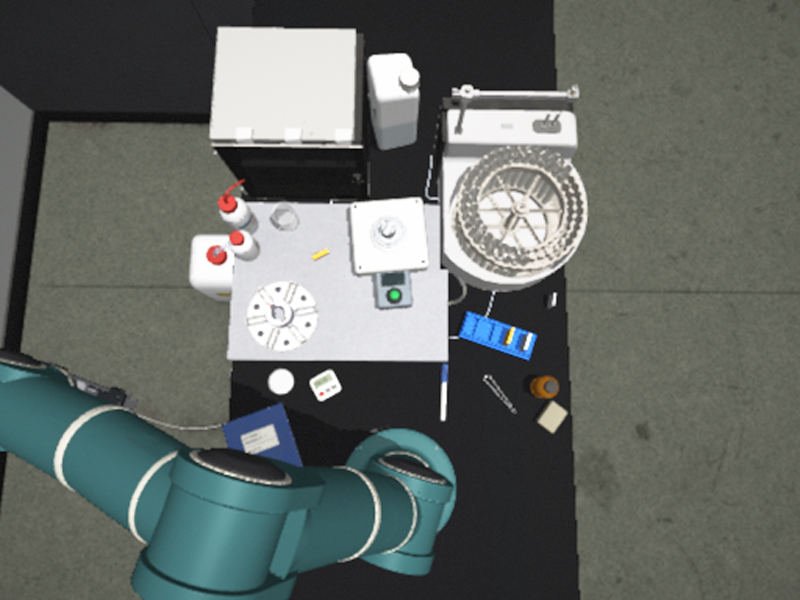

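View pics/b.png

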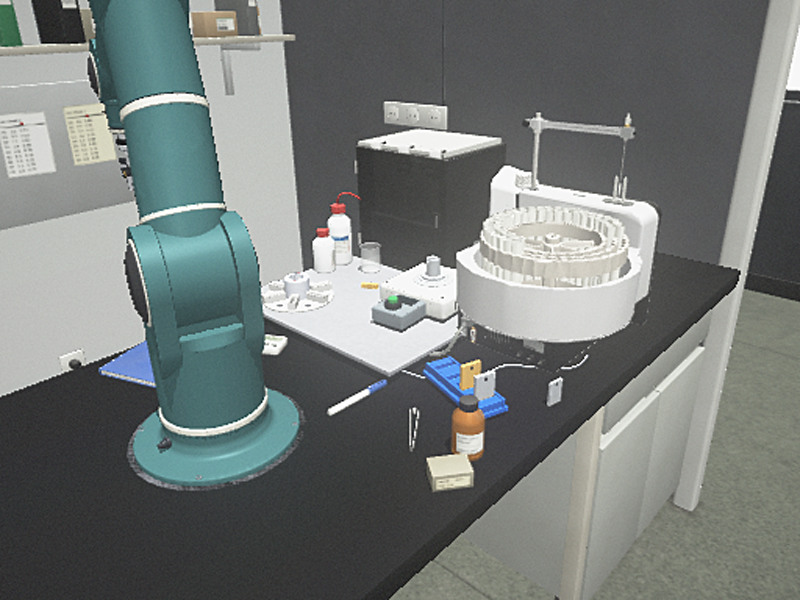

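```bash
python3 - <<'E'
from h import *
t=load('top0')['img']; s=load('scene0')['img']
def z(i,x,y,w,h,f): return cv2.resize(i[y:y+h,x:x+w],None,fx=f,fy=f,interpolation=cv2.INTER_CUBIC)
A=z(t,145,120,130,110,6); cv2.imwrite('pics/c.png',A[:600])
B=z(s,160,140,145,75,5); C=z(t,285,180,72,60,5); D=z(s,265,220,72,60,5)
o=np.zeros((600,800,3),np.uint8); o[:275*1,:725]=B[:275]; o[285:585,:360]=C; o[285:585,370:730]=D; cv2.imwrite('pics/d.png',o)
E
```

```text
(no output)
```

View pics/c.png

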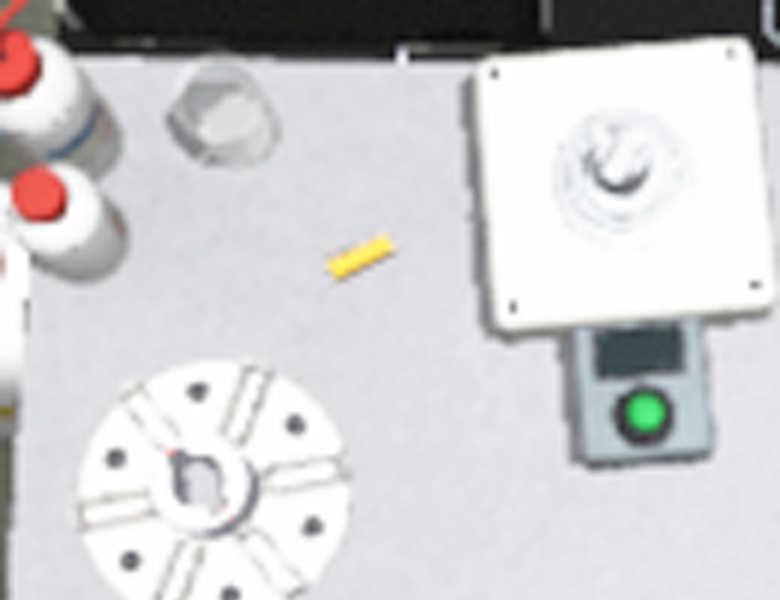

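View pics/d.png

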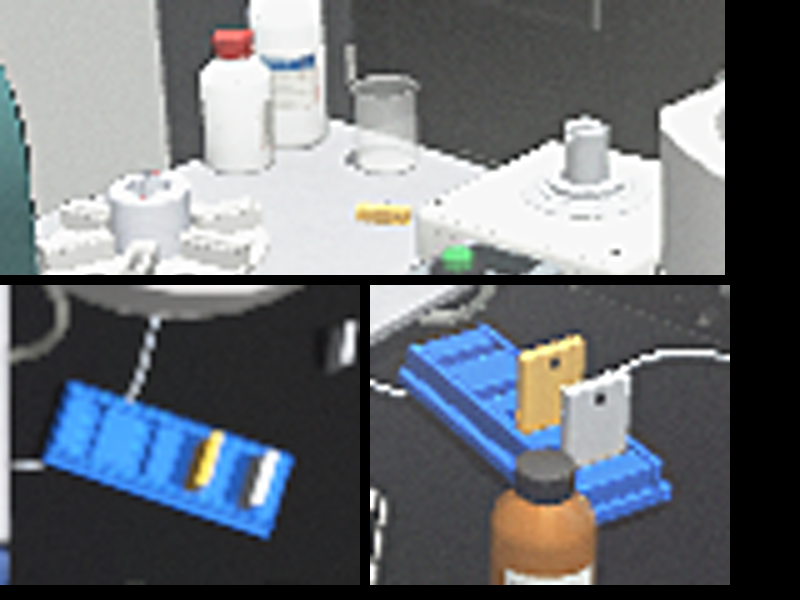

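```bash
python3 - <<'E'
from h import *
T=load('top0'); S=load('scene0'); t=T['img']; s=S['img']
def cen(c,m,box):
    x,y,w,h=box; mm=np.zeros(m.shape,np.uint8); mm[y:y+h,x:x+w]=m[y:y+h,x:x+w]
    n,l,st,ce=cv2.connectedComponentsWithStats(mm); i=1+np.argmax(st[1:,4])
    ys,xs=np.nonzero(l==i); return ce[i],st[i,4],cv2.minAreaRect(np.c_[xs,ys].astype(np.float32)),np.c_[xs,ys]
def tri(p,q):
    a,d=ray(T,*p);b,e=ray(S,*q); k=np.linalg.lstsq(np.c_[d,-e],b-a,rcond=None)[0]
    P,Q=a+d*k[0],b+e*k[1]; return (P+Q)/2,np.linalg.norm(P-Q)
ht=cv2.cvtColor(t,cv2.COLOR_BGR2HSV);hs=cv2.cvtColor(s,cv2.COLOR_BGR2HSV)
for nm,lo,hi,b1,b2,z in[('button',(45,100,60),(80,255,255),(230,170,50,40),(230,180,50,30),.09),('key',(15,80,100),(32,255,255),(190,150,40,30),(225,172,25,20),.038)]:
    A=cen(T,cv2.inRange(ht,lo,hi),b1);B=cen(S,cv2.inRange(hs,lo,hi),b2)
    print(nm,A[0],A[1],B[0],B[1],'plane',on(T,*A[0],z),on(S,*B[0],z),'tri',tri(A[0],B[0]))
    p=A[3]; m=np.array([on(T,*q,z)[:2] for q in p]); w,v=np.linalg.eigh(np.cov(m.T)); print('  axis',np.degrees(np.arctan2(v[1,1],v[0,1])),2*np.sqrt(3*w))
# stand
for n,c,h,b in(('T',T,ht,(285,190,70,50)),('S',S,hs,(260,220,75,60))):
    A=cen(c,cv2.inRange(h,(100,130,60),(125,255,255)),b); print('stand',n,A[0],A[1],A[2],[on(c,*q,.03).round(3).tolist() for q in cv2.boxPoints(A[2])])
g=cv2.cvtColor(t,cv2.COLOR_BGR2GRAY); gs=cv2.cvtColor(s,cv2.COLOR_BGR2GRAY)
# housing top
_,m=cv2.threshold(g,225,255,0);A=cen(T,m,(222,125,54,52));print('house',A[0],A[1],[on(T,*q,.085).round(4).tolist() for q in cv2.boxPoints(A[2])],on(T,*A[2][0],.085))
def z(i,x,y,w,h,f):
    r=i[y:y+h,x:x+w].astype(float); r=(r-r.min())/(r.max()-r.min())*255; return cv2.resize(r.astype(np.uint8),None,fx=f,fy=f,interpolation=cv2.INTER_CUBIC)
o=np.zeros((600,800),np.uint8);o[:300,:400]=z(g,228,132,40,30,10);o[:300,400:]=z(gs,262,158,40,30,10);o[300:600,:400]=z(g,160,187,40,30,10);o[300:,400:]=z(gs,170,170,40,30,10);cv2.imwrite('pics/e.png',o)
E
```

```text
button [252.08108108 188.16216216] 37 [251.29411765 191.11764706] 17 plane [0.44799117 0.01292144 0.09      ] [0.44796498 0.01398761 0.09      ] tri (array([0.44763589, 0.01316558, 0.09041864]), np.float64(0.000733327920471519))
  axis 45.30505312816134 [0.021934   0.02244324]
key [204.39393939 162.39393939] 33 [236.42857143 182.54285714] 35 plane [0.55663712 0.19723937 0.038     ] [0.55372081 0.19370675 0.038     ] tri (array([0.55726239, 0.19750623, 0.03581849]), np.float64(0.00013847695888460456))
  axis 116.35297288474618 [0.01246746 0.03967491]
stand T [316.11082138 214.0273794 ] 767 ((318.04998779296875, 214.35000610351562), (48.38284683227539, 18.34120750427246), 18.434947967529297) [[0.356, -0.14, 0.03], [0.423, -0.162, 0.03], [0.366, -0.336, 0.03], [0.3, -0.312, 0.03]]
stand S [286.20300752 241.23809524] 399 ((288.27239990234375, 241.13101196289062), (34.96215057373047, 20.263097763061523), 41.6335334777832) [[0.338, -0.157, 0.03], [0.435, -0.128, 0.03], [0.377, -0.269, 0.03], [0.293, -0.287, 0.03]]
house [248.97477296 150.25025227] 1982 [[0.6709, 0.1213, 0.085], [0.6887, -0.0548, 0.085], [0.5173, -0.0686, 0.085], [0.5007, 0.1037, 0.085]] [0.59344331 0.02551743 0.085     ]
```

View pics/e.png

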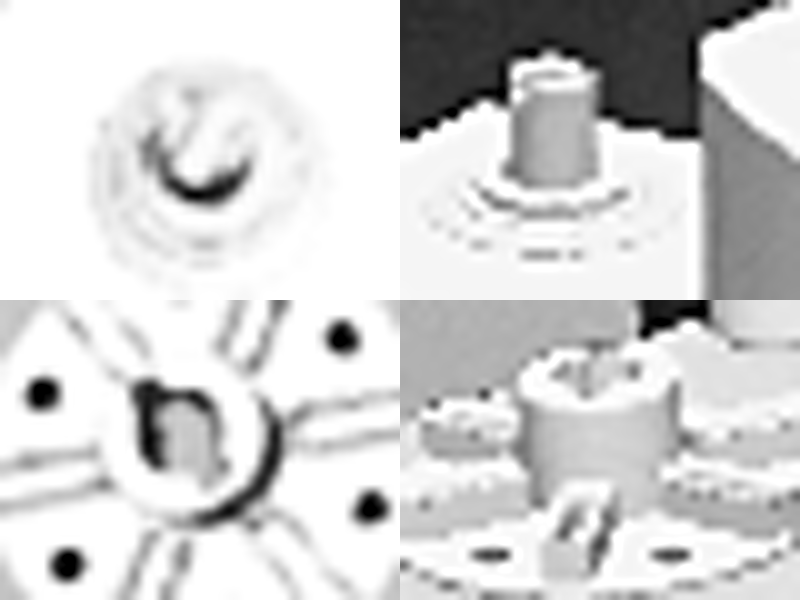

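```bash
python3 - <<'E'
from h import *
def avg(n,k=8):
    cs=[capture(n) for _ in range(k)]; c=cs[0]; f=np.mean([x['img'].astype(float) for x in cs],0)
    c['avg']=f; np.savez(f'pics/{n}A.npz',**{k:np.array(v) for k,v in c.items()}); return c
T=avg('top');S=avg('scene')
def z(i,x,y,w,h,f,lo,hi):
    r=i[y:y+h,x:x+w]; r=np.clip((r-lo)/(hi-lo),0,1)*255; return cv2.resize(r.astype(np.uint8),None,fx=f,fy=f,interpolation=cv2.INTER_CUBIC)
o=np.zeros((600,800),np.uint8);t=T['avg'].mean(2);s=S['avg'].mean(2)
o[:400,:400]=z(t,238,136,20,20,20,200,255);o[:400,400:]=z(s,268,158,20,20,20,130,255)
r=s[158:172,270:285]; print(r.round().astype(int)); print(t[139:155,240:256].round().astype(int))
for p in((.597,.027),):
    for zz in(.137,.128,.097): print(px(T,(*p,zz)),px(S,(*p,zz)))
cv2.imwrite('pics/f.png',o[:400])
E
```

```text
[[ 84  82  82  82  83  83  83  85  83  84  84  83  83  85  85]
 [ 82  84  84  84  83  82  85  84  84  85  85  82  85  83  83]
 [ 85  83  83  84  85  83  85  84  85  84  85  86  85  86  85]
 [ 84  85  85  84  84  84  84  83  84  86  86  85  84  85  87]
 [ 86  85  84  83  79  78  72  74  77  80  85  84  85  85  86]
 [ 85  83  79  70  63  54 172 182  77  65  74  81  86  85  87]
 [ 85  82  72 189 255 255 255 255 253 255 104  70  81  86  88]
 [ 86  83  67 255 215 198 196 189 213 241 224 182  92  85  88]
 [ 83  80  64 199 184 224 251 254 252 251 233 160  86  84  88]
 [ 65  60  52 255 220 177 189 198 199 196 192 154  86  84  89]
 [255 174 121 198 174 175 187 190 193 193 192 146  83  82  86]
 [255 255 255 163 161 181 193 197 198 197 192 143  71  68  78]
 [250 253 255 160 161 182 194 198 199 195 187 211 255 207  78]
 [248 250 255 160 163 182 194 198 198 196 184 207 255 255 255]]
[[254 253 247 235 236 241 241 241 241 241 241 241 242 242 244 252]
 [253 248 235 237 240 241 234 232 235 237 240 242 244 244 243 247]
 [247 242 238 239 246 245 219 210 227 236 244 246 246 245 244 243]
 [243 242 234 23
[... 323 characters left out ...]
7 237 185 178 175 210 244 251 252 247 242 245 223 232 252 251]
 [237 239 194 186 157 221 251 252 250 235 226 225 175 231 252 251]
 [234 244 226 214 157 186 240 248 237 192 169 150 166 240 252 250]
 [232 245 242 237 167 118 156 203 176 129 119 126 217 250 252 249]
 [239 243 241 247 227 187 114  94  99 106 136 199 245 252 251 250]
 [242 239 239 250 252 246 223 200 183 182 217 248 252 252 246 245]
 [233 240 247 237 248 252 252 251 247 246 249 252 252 247 241 244]
 [240 238 249 244 237 248 251 252 252 252 252 251 245 235 245 248]]
[248.55189781 144.96095087] [277.34189646 164.80170063]
[248.5796668  145.71812312] [277.33879719 167.19558044]
[248.67243514 148.24762134] [277.32823958 175.35029207]
```

View pics/f.png

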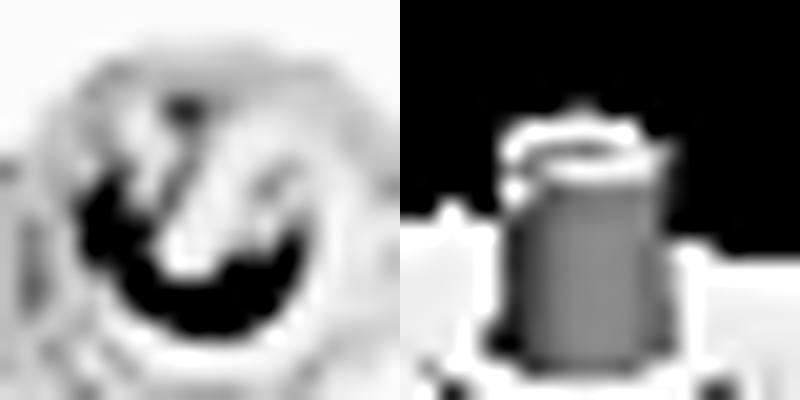

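>>> carry_out(
  hand=[0,0,0,0,0,0,0,0],
  linear=[
    [0,0,0.05],
    [0,0,0.05],
    [0,0,0.05],
    [0.027,-0.03,0],
    [0.027,-0.03,0],
    [0.027,-0.03,0],
    [0.027,-0.03,0],
    [0.027,-0.03,0],
  ],
  roll=[-8,-8,-8,-8,-8,-8,-8,-8],
  squeeze=20,
)

```text
time: 1.7
position: [0.3443, 0.4351, 0.3599]
tool_rot: [[-0.079, 0.997, -0.004], [0.997, 0.079, 0.006], [0.007, -0.004, -1.0]]
ft_force: [0.5, 0.3, -0.2]
gripper_width: 0.0943
```

>>> carry_out(
  hand=[0,0,0,0,0,0,0,0],
  linear=[
    [0.027,-0.03,0],
    [0.027,-0.03,0],
    [0.027,-0.03,0],
    [0.027,-0.03,0],
    [0.027,-0.03,0],
    [0.027,-0.03,0],
    [0.027,-0.03,0],
    [0.02,-0.03,0],
  ],
  roll=[-8,-8,-8,-8,-8,-8,-8,-8],
)

```text
time: 2.5
position: [0.5605, 0.1835, 0.3618]
tool_rot: [[0.884, 0.466, 0.008], [0.466, -0.885, 0.009], [0.011, -0.004, -1.0]]
ft_force: [-0.1, 0.1, -0.8]
gripper_width: 0.0943
```

>>> carry_out(
  hand=[0,0,0,0,0,0,0],
  linear=[
    [-0.004,0.0135,-0.04],
    [0,0,-0.05],
    [0,0,-0.05],
    [0,0,-0.05],
    [0,0,-0.05],
    [0,0,-0.02],
    [0,0,0],
  ],
  roll=[-1.4,0,0,0,0,0,0],
)

```text
time: 3.2
position: [0.5586, 0.1902, 0.0973]
tool_rot: [[0.903, 0.43, 0.014], [0.429, -0.903, 0.008], [0.016, -0.001, -1.0]]
ft_force: [-0.6, 0.4, 0.8]
gripper_width: 0.0941
```

```bash
python3 - <<'E'
from h import *
S=grab('scene','s1');T=grab('top','t1');o=observe();print(o['position'],o['tool_rot'][:2,1],o['time'])
for c,b in((S,(215,165,45,30)),(T,(190,150,40,30))):
    h=cv2.cvtColor(c['img'],cv2.COLOR_BGR2HSV);m=cv2.inRange(h,(15,80,100),(32,255,255));x,y,w,hh=b
    ys,xs=np.nonzero(m[y:y+hh,x:x+w]);print(len(xs),xs.mean()+x if len(xs) else 0,ys.mean()+y if len(xs) else 0)
a=cv2.resize(S['img'][110:230,150:310],None,fx=5,fy=5,interpolation=cv2.INTER_CUBIC);cv2.imwrite('pics/g.png',a)
E
```

```text
[0.56007592 0.19067858 0.10014224] [ 0.42946735 -0.90308122] 3.3
40 236.3 182.3
11 207.9090909090909 160.36363636363637
```

View pics/g.png

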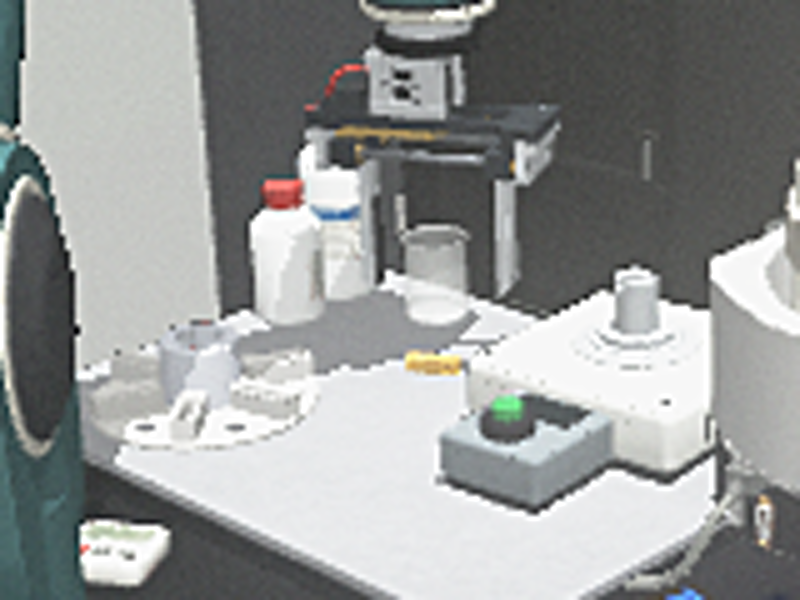

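>>> carry_out(
  hand=[0,0,0,0,0,0],
  linear=[
    [-0.0035,0.0063,-0.02],
    [0,0,-0.025],
    [0,0,-0.01],
    [0,0,0],
    [0,0,0],
    [0,0,0],
  ],
  roll=[1,0,0,0,0,0],
)

```text
time: 3.9
position: [0.5627, 0.1998, 0.0545]
tool_rot: [[0.894, 0.446, 0.031], [0.446, -0.895, 0.017], [0.035, -0.002, -0.999]]
ft_force: [-0.1, 0.1, 0.3]
gripper_width: 0.0941
```

>>> carry_out(
  hand=[0,0,0,0],
  linear=[
    [-0.006,-0.003,0],
    [0,0,0],
    [0,0,0],
    [0,0,0],
  ],
  roll=[0,0,0,0],
)

```text
time: 4.3
position: [0.5571, 0.1968, 0.0568]
tool_rot: [[0.894, 0.446, 0.033], [0.446, -0.895, 0.019], [0.038, -0.002, -0.999]]
ft_force: [0.1, -0.0, -0.2]
gripper_width: 0.0939
```

```bash
python3 - <<'E'
from h import *
o=observe();print(o['position'],o['tool_rot'],o['joint_velocities'].round(4))
capture('top');capture('top');o=observe();print(o['position'],o['tool_rot'][2],o['joint_velocities'].round(4))
E
```

```text
[0.55708477 0.19677588 0.05681326] [[ 0.89441662  0.44601483  0.03301046]
 [ 0.44561686 -0.89502272  0.01897232]
 [ 0.03800705 -0.00225915 -0.99927492]] [-0.0008 -0.0041 -0.0003 -0.0024 -0.001   0.001  -0.0001]
[0.55711342 0.19679909 0.05669885] [ 0.03789801 -0.0022148  -0.99927916] [ 0.0004  0.0054 -0.0016  0.002  -0.0004 -0.0008  0.0005]
```

>>> carry_out(
  hand=[0,0,0,0,0,0],
  linear=[
    [-0.0005,0,-0.006],
    [0,0,-0.006],
    [0,0,-0.006],
    [0,0,-0.003],
    [0,0,0],
    [0,0,0],
  ],
  roll=[0,0,0,0,0,0],
)

```text
time: 5.0
position: [0.5562, 0.1966, 0.0328]
tool_rot: [[0.894, 0.446, 0.032], [0.446, -0.895, 0.018], [0.036, -0.002, -0.999]]
ft_force: [-0.6, 0.4, -0.2]
gripper_width: 0.094
```

>>> carry_out(
  hand=[255,255,255,255,255,255,255,255],
  linear=[
    [0,0,0.001],
    [0,0,0],
    [0,0,0],
    [0,0,0],
    [0,0,0],
    [0,0,0],
    [0,0,0],
    [0,0,0],
  ],
  roll=[0,0,0,0,0,0,0,0],
  squeeze=25,
)

```text
time: 5.8
position: [0.5566, 0.1968, 0.0346]
tool_rot: [[0.894, 0.446, 0.033], [0.446, -0.895, 0.019], [0.037, -0.002, -0.999]]
ft_force: [0.5, 0.8, -0.9]
gripper_width: 0.0415
```

>>> carry_out(
  hand=[255,255,255,255,255,255,255,255],
  linear=[
    [0,0,0.02],
    [0,0,0.04],
    [0,0,0.04],
    [0,0,0.04],
    [0,0,0.02],
    [0.01,-0.04,0],
    [0.01,-0.04,0],
    [0.01,-0.04,0],
  ],
  roll=[0,0,0,0,0,5,5,5],
)

```text
time: 6.6
position: [0.5842, 0.0796, 0.2006]
tool_rot: [[0.737, 0.675, 0.025], [0.675, -0.737, 0.026], [0.037, -0.002, -0.999]]
ft_force: [0.4, 0.1, -0.8]
gripper_width: 0.0413
```

>>> carry_out(
  hand=[255,255,255,255,255,255,255,255],
  linear=[
    [0.008,-0.03,0],
    [0.003,-0.016,0],
    [0,0,0],
    [0,0,0],
    [0,0,0],
    [0,0,0],
    [0,0,0],
    [0,0,0],
  ],
  roll=[5,5,5,5,2.5,0,0,0],
)

```text
time: 7.4
position: [0.5957, 0.0228, 0.2009]
tool_rot: [[0.417, 0.909, 0.014], [0.908, -0.417, 0.033], [0.036, -0.001, -0.999]]
ft_force: [0.4, 0.6, -0.1]
gripper_width: 0.0416
```

```bash
python3 - <<'E'
from h import *
S=grab('scene','s2');o=observe();print(o['position'],o['tool_rot'],o['gripper_width'])
a=cv2.resize(S['img'][130:190,235:315],None,fx=10,fy=10,interpolation=cv2.INTER_CUBIC);cv2.imwrite('pics/i.png',a)
E
```

```text
[0.59574873 0.02280326 0.20085556] [[ 0.41680548  0.90888956  0.01389116]
 [ 0.90830069 -0.41703563  0.03272828]
 [ 0.0355395  -0.00102397 -0.99936775]] 0.04163806167243939
```

View pics/i.png

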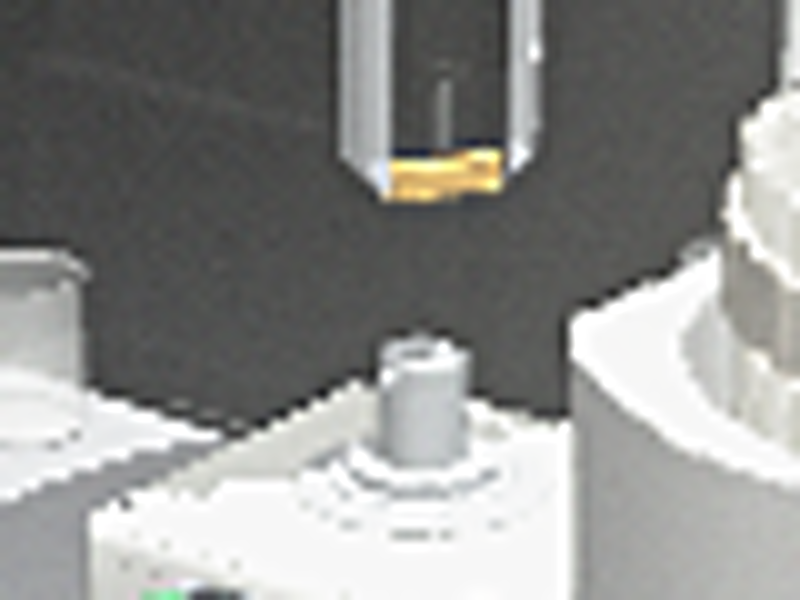

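```bash
python3 - <<'E'
from h import *
S=load('s2');T=grab('top','t2')
print('pred',px(S,(.5957,.0228,.2023)),px(T,(.5957,.0228,.2023)))
for c,b in((S,(265,140,30,15)),(T,(235,125,35,30))):
    h=cv2.cvtColor(c['img'],cv2.COLOR_BGR2HSV);m=cv2.inRange(h,(12,80,60),(32,255,255));x,y,w,hh=b
    ys,xs=np.nonzero(m[y:y+hh,x:x+w]);print(len(xs),xs.mean()+x if len(xs) else 0,ys.mean()+y if len(xs) else 0)
    print(m[y:y+hh,x:x+w].any(0).nonzero()[0]+x)
print(px(S,(.5965,.028,.137)))
a=[px(S,(.5965,.028,.14)),px(S,(.5965+.02*np.cos(.45),.028-.02*np.sin(.45),.14))];print(a)
E
```

```text
pred [278.05729584 147.39206086] [249.56543823 139.51362271]
41 278.8780487804878 147.17073170731706
[274 275 276 277 278 279 280 281 282 283 284]
0 0 0
[]
[277.03241879 164.77689823]
[array([277.03319629, 163.97642474]), array([282.20691636, 163.15906722])]
```

>>> carry_out(
  hand=[255,255,255,255,255,255,255,255],
  linear=[
    [-0.0027,0.0077,0],
    [0,0,-0.01],
    [0,0,-0.01],
    [0,0,-0.01],
    [0,0,-0.01],
    [0,0,-0.006],
    [0,0,0],
    [0,0,0],
  ],
  roll=[-1.2,0,0,0,0,0,0,0],
)

```text
time: 8.3
position: [0.5924, 0.0298, 0.1493]
tool_rot: [[0.436, 0.9, 0.013], [0.899, -0.437, 0.031], [0.034, -0.002, -0.999]]
ft_force: [0.3, 0.3, 0.0]
gripper_width: 0.0417
```

```bash
python3 - <<'E'
from h import *
cs=[capture('scene') for _ in range(4)];S=cs[0];o=observe();print(o['position'],o['tool_rot'],o['ft_force'])
g=np.mean([c['img'].astype(float) for c in cs],0).astype(np.uint8)
P=o['position'];print(px(S,P+[0,0,.0014]))
h=cv2.cvtColor(g,cv2.COLOR_BGR2HSV);m=cv2.inRange(h,(12,80,60),(32,255,255))[145:175,262:297];ys,xs=np.nonzero(m);print(xs.mean()+262,ys.mean()+145,xs.min()+262,xs.max()+262)
a=cv2.resize(g[145:181,255:303],None,fx=16,fy=16,interpolation=cv2.INTER_CUBIC);cv2.imwrite('pics/j.png',a)
E
```

```text
[0.59259331 0.02995807 0.14984168] [[ 0.43612207  0.89978745  0.01341944]
 [ 0.89923211 -0.43632502  0.03165576]
 [ 0.03433869 -0.00173858 -0.99940874]] [ 0.26332922 -0.1663983   0.0746186 ]
[275.88875402 161.1365031 ]
276.95 161.0 272 282
```

View pics/j.png

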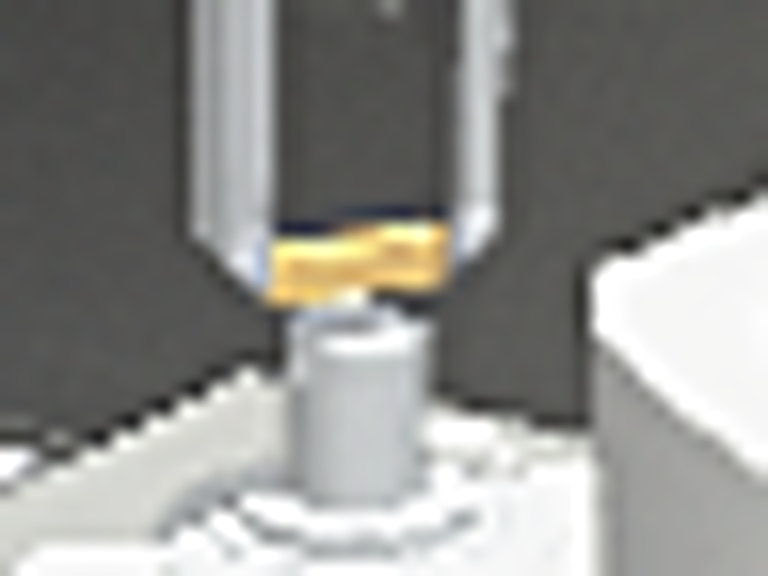

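>>> carry_out(
  hand=[255,255,255,255,255,255,255],
  linear=[
    [0.0004,-0.0002,-0.003],
    [0,0,-0.003],
    [0,0,-0.003],
    [0,0,-0.003],
    [0,0,-0.003],
    [0,0,0],
    [0,0,0],
  ],
  roll=[0,0,0,0,0,0,0],
)

```text
time: 9.2
position: [0.5936, 0.0303, 0.1341]
tool_rot: [[0.436, 0.9, 0.015], [0.899, -0.436, 0.032], [0.036, -0.001, -0.999]]
ft_force: [0.3, 0.4, -0.3]
gripper_width: 0.0417
```

>>> carry_out(
  hand=[255,255,255,255],
  linear=[
    [0,0,-0.002],
    [0,0,0],
    [0,0,0],
    [0,0,0],
  ],
  roll=[0,0,0,0],
)

```text
time: 9.6
position: [0.5938, 0.0303, 0.1326]
tool_rot: [[0.436, 0.9, 0.015], [0.899, -0.436, 0.033], [0.036, -0.0, -0.999]]
ft_force: [-0.3, 1.2, 0.4]
gripper_width: 0.0418
```

```bash
python3 - <<'E'
from h import *
cs=[capture('scene') for _ in range(4)];S=cs[0];o=observe();print(o['position'],o['ft_force'],o['moment'])
g=np.mean([c['img'].astype(float) for c in cs],0).astype(np.uint8)
a=cv2.resize(g[145:181,255:303],None,fx=16,fy=16,interpolation=cv2.INTER_CUBIC);cv2.imwrite('pics/k.png',a)
E
```

```text
[0.59376225 0.03028529 0.13259639] [-0.43372028  0.55364133  0.30252467] [0.08213728 0.07163682 0.00308385]
```

View pics/k.png

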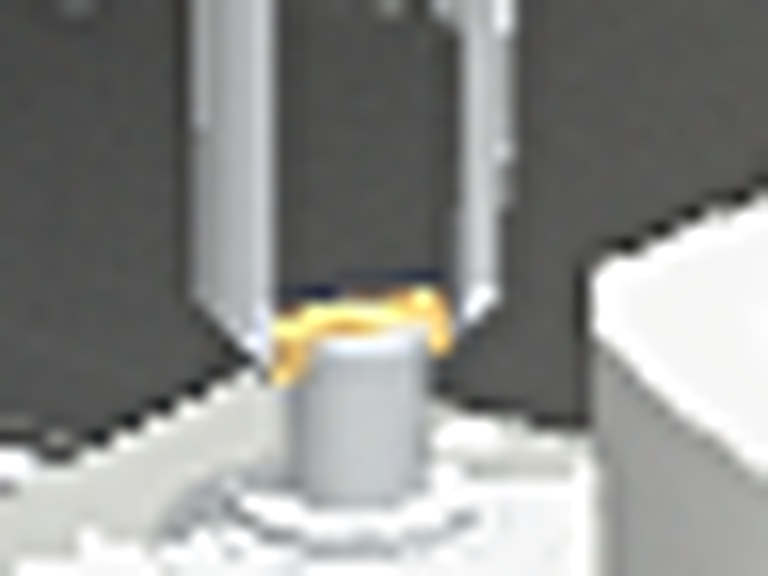

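>>> carry_out(
  hand=[180,120,0,0,0,0,0,0],
  linear=[
    [0,0,0],
    [0,0,0],
    [0,0,0],
    [0,0,0],
    [0,0,0.02],
    [0,0,0.03],
    [0,0,0.04],
    [-0.02,0.02,0.04],
  ],
  roll=[0,0,0,0,0,0,0,0],
)

```text
time: 10.6
position: [0.5712, 0.0474, 0.261]
tool_rot: [[0.44, 0.898, 0.006], [0.898, -0.44, 0.028], [0.028, -0.007, -1.0]]
ft_force: [-0.1, 1.5, 0.8]
gripper_width: 0.0925
```

>>> carry_out(
  hand=[0,0,0,0,0,0],
  linear=[
    [-0.02,0.04,0],
    [-0.02,0.04,0],
    [-0.02,0.04,0],
    [-0.02,0.04,0],
    [0,0,0],
    [0,0,0],
  ],
  roll=[0,0,0,0,0,0],
)

```text
time: 11.2
position: [0.4878, 0.2142, 0.2679]
tool_rot: [[0.439, 0.898, 0.016], [0.898, -0.439, 0.033], [0.036, -0.0, -0.999]]
ft_force: [0.5, 0.1, 0.9]
gripper_width: 0.094
```

```bash
python3 - <<'E'
from h import *
def avg(n,k=6):
    cs=[capture(n) for _ in range(k)];c=cs[0];c['img']=np.mean([x['img'].astype(float) for x in cs],0).astype(np.uint8);return c
T=avg('top');S=avg('scene')
np.savez('pics/T3.npz',**T);np.savez('pics/S3.npz',**S)
o=observe();print(o['position'],o['tool_rot'][2],o['time'])
A=cv2.resize(T['img'][125:245,130:290],None,fx=5,fy=5,interpolation=cv2.INTER_CUBIC)
B=cv2.resize(S['img'][145:181,255:303],None,fx=5,fy=5,interpolation=cv2.INTER_CUBIC); A[-180:,-240:]=B
cv2.imwrite('pics/l.png',A)
E
```

```text
[0.48813331 0.21357434 0.26774022] [ 3.59744185e-02 -2.41080348e-04 -9.99352682e-01] 11.8
```

View pics/l.png

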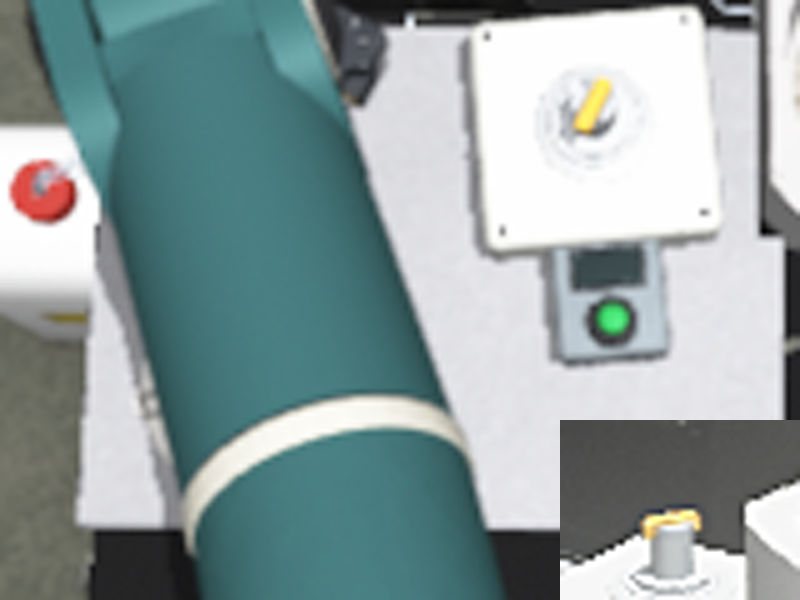

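```bash
cat > car.py <<'E'
from h import *
def car(T,pts=None):
    g=T['img'] if 'avg' not in T else T['avg'].clip(0,255).astype(np.uint8)
    gray=cv2.cvtColor(g,cv2.COLOR_BGR2GRAY).astype(float)
    P=[]
    for u,v in pts:
        x0,y0=int(round(u))-3,int(round(v))-3; w=np.clip(190-gray[y0:y0+7,x0:x0+7],0,None); ys,xs=np.mgrid[y0:y0+7,x0:x0+7]
        P.append([(w*xs).sum()/w.sum(),(w*ys).sum()/w.sum()])
    return np.array(P)
E
python3 - <<'E'
from car import *
T=load('topA')
c=[(198,392),(295,425),(312,526),(230,592),(130,560),(116,458)]
P=car(T,[(145+x/6-.4,120+y/6-.4) for x,y in c]); W=np.array([on(T,*p,.036)[:2] for p in P]); m=W.mean(0)
d=W-m; print('dots centre',m,np.hypot(*d.T).round(4),np.degrees(np.arctan2(d[:,1],d[:,0])).round(1))
h=cv2.cvtColor(T['avg'].clip(0,255).astype(np.uint8),cv2.COLOR_BGR2HSV)[190:212,165:195]
ys,xs=np.nonzero((h[...,1]>60)&((h[...,0]<12)|(h[...,0]>168)));print('red',[(x+165,y+190,h[y,x].tolist(),on(T,x+165,y+190,.084)[:2].round(4).tolist()) for x,y in zip(xs,ys)])
# key in top now
T3=load('T3');h=cv2.cvtColor(T3['img'],cv2.COLOR_BGR2HSV);k=cv2.inRange(h,(15,80,100),(32,255,255))[135:160,238:262];ys,xs=np.nonzero(k)
Q=np.array([on(T3,x+238,y+135,.139)[:2] for x,y in zip(xs,ys)]);w,v=np.linalg.eigh(np.cov(Q.T));print('key',Q.mean(0),len(xs),np.degrees(np.arctan2(v[1,1],v[0,1])))
# scene key now
S=load('S3');h=cv2.cvtColor(S['img'],cv2.COLOR_BGR2HSV)
# dot motion check in scene: diff of scene carousel region
A=load('sceneA')['avg'][165:215,162:225];B=S['img'][165:215,162:225].astype(float);print('diff',np.abs(A-B).mean(), (np.abs(A-B).mean(2)>25).sum())
E
```

```text
dots centre [0.40395601 0.28364863] [0.0658 0.066  0.0664 0.0661 0.0662 0.0661] [  11.5  -48.5 -108.5 -168.7  131.2   71.1]
red [(np.int64(173), np.int64(195), [0, 67, 231], [0.421, 0.3007])]
key [0.59239414 0.0290707 ] 41 156.27597498192213
diff 19.28716931216931 886
```

```bash
python3 - <<'E'
from h import *
S=load('S3')
a=cv2.resize(S['img'][120:240,130:290],None,fx=5,fy=5,interpolation=cv2.INTER_CUBIC);cv2.imwrite('pics/m.png',a)
E
```

```text
(no output)
```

View pics/m.png

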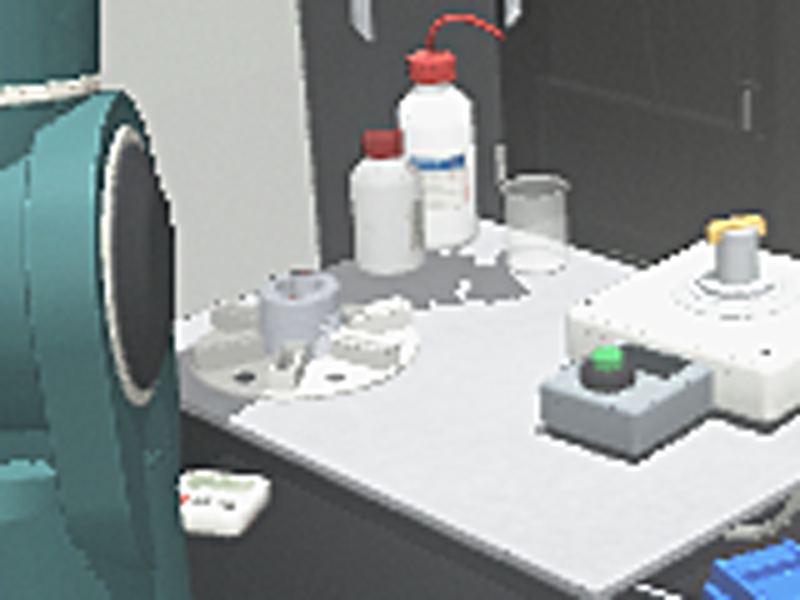

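>>> carry_out(
  hand=[0,0,0,0,0,0,0,0],
  linear=[
    [-0.028,0.024,0],
    [-0.028,0.024,0],
    [-0.0267,0.0232,-0.02],
    [0,0,-0.04],
    [0,0,-0.04],
    [0,0,-0.03],
    [0,0,0],
    [0,0,0],
  ],
  roll=[0,0,0,0,0,0,0,0],
)

```text
time: 12.6
position: [0.4027, 0.2873, 0.136]
tool_rot: [[0.441, 0.897, 0.019], [0.897, -0.441, 0.035], [0.04, 0.002, -0.999]]
ft_force: [0.5, 0.5, -0.5]
gripper_width: 0.0939
```

>>> carry_out(
  hand=[0,0,0,0,0,0,0,0],
  linear=[
    [0.003,-0.002,-0.012],
    [0,0,-0.015],
    [0,0,-0.015],
    [0,0,-0.015],
    [0,0,-0.01],
    [0,0,-0.003],
    [0,0,0],
    [0,0,0],
  ],
  roll=[0,0,0,0,0,0,0,0],
)

```text
time: 13.4
position: [0.4118, 0.2874, 0.0699]
tool_rot: [[0.442, 0.897, 0.029], [0.896, -0.443, 0.044], [0.052, 0.006, -0.999]]
ft_force: [-0.1, 0.4, -0.5]
gripper_width: 0.0937
```

>>> carry_out(
  hand=[0,0,0,0,0,0],
  linear=[
    [-0.006,-0.0022,-0.003],
    [0,0,-0.003],
    [0,0,-0.002],
    [0,0,0],
    [0,0,0],
    [0,0,0],
  ],
  roll=[0,0,0,0,0,0],
)

```text
time: 14.0
position: [0.4057, 0.2857, 0.0627]
tool_rot: [[0.441, 0.897, 0.031], [0.896, -0.442, 0.046], [0.055, 0.007, -0.998]]
ft_force: [-0.2, -0.6, -0.2]
gripper_width: 0.0944
```

>>> carry_out(
  hand=[255,255,255,255,255,255],
  linear=[
    [0,0,0],
    [0,0,0],
    [0,0,0],
    [0,0,0],
    [0,0,0],
    [0,0,0],
  ],
  roll=[0,0,0,0,0,0],
  squeeze=50,
)

```text
time: 14.6
position: [0.4056, 0.2859, 0.0628]
tool_rot: [[0.441, 0.897, 0.03], [0.896, -0.442, 0.046], [0.055, 0.007, -0.998]]
ft_force: [0.7, -0.3, 0.4]
gripper_width: 0.0589
```

>>> carry_out(
  hand=[255,255,255,255,255,255,255,255],
  linear=[
    [0,0,0.01],
    [0,0,0.03],
    [0,0,0.04],
    [0,0,0.04],
    [0,0,0.03],
    [0,0,0.02],
    [0,0,0],
    [0,0,0],
  ],
  roll=[0,0,0,0,0,0,0,0],
)

```text
time: 15.4
position: [0.4034, 0.2819, 0.2409]
tool_rot: [[0.443, 0.896, 0.028], [0.895, -0.444, 0.042], [0.05, 0.007, -0.999]]
ft_force: [-0.5, -0.6, -5.2]
gripper_width: 0.0589
```

>>> carry_out(
  hand=[255,255,255,255,255,255,255,255],
  linear=[
    [0.015,-0.02,0],
    [0.024,-0.032,0],
    [0.026,-0.034,0],
    [0.026,-0.034,0],
    [0.026,-0.034,0],
    [0.026,-0.034,0],
    [0.024,-0.032,0],
    [0.015,-0.02,0],
  ],
  roll=[-8,-8,-8,-8,-8,-8,-8,-8],
)

```text
time: 16.2
position: [0.5836, 0.0326, 0.2295]
tool_rot: [[0.999, -0.04, 0.036], [-0.04, -0.999, -0.01], [0.036, 0.009, -0.999]]
ft_force: [0.5, 0.6, -4.1]
gripper_width: 0.0591
```

>>> carry_out(
  hand=[255,255,255,255],
  linear=[
    [0,0,0],
    [0,0,0],
    [0,0,0],
    [0,0,0],
  ],
  roll=[-2.7,0,0,0],
)

```text
time: 16.6
position: [0.5825, 0.0283, 0.2238]
tool_rot: [[0.995, -0.096, 0.028], [-0.096, -0.995, -0.018], [0.03, 0.015, -0.999]]
ft_force: [-0.3, 0.2, -4.4]
gripper_width: 0.059
```

>>> carry_out(
  hand=[255,255,255,255,255,255,255,255],
  linear=[
    [0.006,0.001,-0.01],
    [0.005,0.001,-0.01],
    [0,0,-0.01],
    [0,0,-0.006],
    [0,0,0],
    [0,0,0],
    [0,0,0],
    [0,0,0],
  ],
  roll=[1.5,1,0,0,0,0,0,0],
)

```text
time: 17.4
position: [0.5927, 0.0325, 0.1857]
tool_rot: [[0.999, -0.045, 0.028], [-0.045, -0.999, -0.015], [0.029, 0.013, -0.999]]
ft_force: [0.2, -0.1, -4.2]
gripper_width: 0.0587
```

```bash
python3 - <<'E'
from h import *
cs=[capture('scene') for _ in range(3)];S=cs[0];o=observe();print(o['position'],o['tool_rot'],o['ft_force'])
g=np.mean([c['img'].astype(float) for c in cs],0).astype(np.uint8)
a=cv2.resize(g[130:190,240:320],None,fx=10,fy=10,interpolation=cv2.INTER_CUBIC);cv2.imwrite('pics/n.png',a)
E
```

```text
[0.59271022 0.03249021 0.18557214] [[ 0.99857347 -0.04516604  0.02847887]
 [-0.04476118 -0.9988896  -0.01469722]
 [ 0.02911107  0.01340151 -0.99948634]] [-0.10093053 -0.87659863 -4.7806356 ]
```

View pics/n.png

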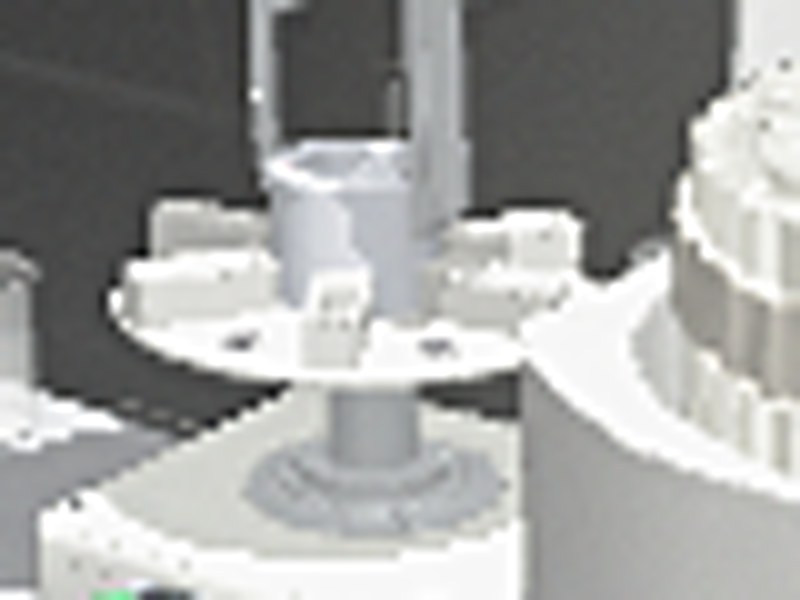

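>>> carry_out(
  hand=[255,255,255,255,255,255,255],
  linear=[
    [0.003,-0.003,-0.003],
    [0,0,-0.003],
    [0,0,-0.003],
    [0,0,0],
    [0,0,0],
    [0,0,0],
    [0,0,0],
  ],
  roll=[0,0,0,0,0,0,0],
)

```text
time: 18.25
position: [0.596, 0.0291, 0.1757]
tool_rot: [[0.999, -0.045, 0.028], [-0.045, -0.999, -0.015], [0.029, 0.013, -0.999]]
ft_force: [-0.7, -1.2, -4.2]
gripper_width: 0.0593
```

>>> carry_out(
  hand=[255,255,255,255,255,255],
  linear=[
    [-0.0005,0.0005,-0.003],
    [0,0,-0.003],
    [0,0,-0.003],
    [0,0,-0.002],
    [0,0,0],
    [0,0,0],
  ],
  roll=[0,0,0,0,0,0],
)

```text
time: 18.85
position: [0.5965, 0.0293, 0.1645]
tool_rot: [[0.998, -0.046, 0.031], [-0.045, -0.999, -0.015], [0.032, 0.014, -0.999]]
ft_force: [2.2, -0.2, -3.7]
gripper_width: 0.059
```

>>> carry_out(
  hand=[255,255,255,255,255,255],
  linear=[
    [0,0,-0.004],
    [0,0,-0.004],
    [0,0,-0.004],
    [0,0,-0.003],
    [0,0,0],
    [0,0,0],
  ],
  roll=[0,0,0,0,0,0],
)

```text
time: 19.45
position: [0.597, 0.0289, 0.1482]
tool_rot: [[0.998, -0.046, 0.032], [-0.045, -0.999, -0.016], [0.033, 0.014, -0.999]]
ft_force: [2.8, -0.9, -2.1]
gripper_width: 0.0591
```

>>> carry_out(
  hand=[255,255,255,255,255,255,255],
  linear=[
    [0,0,-0.004],
    [0,0,-0.004],
    [0,0,-0.004],
    [0,0,-0.002],
    [0,0,-0.001],
    [0,0,0],
    [0,0,0],
  ],
  roll=[0,0,0,0,0,0,0],
)

```text
time: 20.15
position: [0.5971, 0.0289, 0.1319]
tool_rot: [[0.998, -0.046, 0.032], [-0.045, -0.999, -0.016], [0.033, 0.014, -0.999]]
ft_force: [2.2, -1.4, -3.2]
gripper_width: 0.0593
```

>>> carry_out(
  hand=[255,255,255,200,100,0,0,0],
  linear=[
    [0,0,-0.0015],
    [0,0,0],
    [0,0,0],
    [0,0,0],
    [0,0,0],
    [0,0,0],
    [0,0,0],
    [0,0,0],
  ],
  roll=[0,0,0,0,0,0,0,0],
)

```text
time: 20.95
position: [0.5967, 0.0295, 0.1306]
tool_rot: [[0.998, -0.046, 0.031], [-0.045, -0.999, -0.015], [0.032, 0.013, -0.999]]
ft_force: [0.5, -0.2, 0.2]
gripper_width: 0.0796
```

>>> carry_out(
  hand=[0,0,0,0,0,0,0,0],
  linear=[
    [0,0,0.01],
    [0,0,0.03],
    [0,0,0.04],
    [0,0,0.04],
    [-0.01,0,0.03],
    [-0.03,-0.03,0],
    [-0.03,-0.03,0],
    [-0.03,-0.03,0],
  ],
  roll=[0,0,0,0,0,0,0,0],
)

```text
time: 21.75
position: [0.4946, -0.0601, 0.2907]
tool_rot: [[0.999, -0.041, 0.033], [-0.04, -0.999, -0.016], [0.033, 0.014, -0.999]]
ft_force: [0.9, -1.4, 0.4]
gripper_width: 0.0938
```

>>> carry_out(
  hand=[0,0,0,0,0,0,0],
  linear=[
    [-0.04,-0.04,0],
    [-0.03,-0.04,0],
    [-0.03,-0.04,0],
    [-0.02,-0.03,0],
    [0,0,0],
    [0,0,0],
    [0,0,0],
  ],
  roll=[0,0,0,0,0,0,0],
)

```text
time: 22.45
position: [0.3731, -0.2109, 0.2944]
tool_rot: [[0.998, -0.048, 0.04], [-0.047, -0.999, -0.009], [0.04, 0.007, -0.999]]
ft_force: [0.8, -0.0, -0.5]
gripper_width: 0.0941
```

```bash
python3 - <<'E'
from h import *
def avg(n,k=6):
    cs=[capture(n) for _ in range(k)];c=cs[0];c['img']=np.mean([x['img'].astype(float) for x in cs],0).astype(np.uint8);return c
T=avg('top');S=avg('scene')
np.savez('pics/T4.npz',**T);np.savez('pics/S4.npz',**S)
o=observe();print(o['position'],o['tool_rot'],o['time'])
o=np.zeros((600,800,3),np.uint8)
o[:,:400]=cv2.resize(T['img'][125:200,222:272],(400,600),interpolation=cv2.INTER_CUBIC)
o[:300,400:]=cv2.resize(S['img'][140:200,240:320],(400,300),interpolation=cv2.INTER_CUBIC)
o[300:,400:]=cv2.resize(T['img'][185:245,285:365],(400,300),interpolation=cv2.INTER_CUBIC)
cv2.imwrite('pics/o.png',o)
E
```

```text
[ 0.37285278 -0.21107149  0.29404297] [[ 0.99808378 -0.04763462  0.03949311]
 [-0.04731541 -0.99883964 -0.0089788 ]
 [ 0.03987499  0.00709296 -0.9991795 ]] 23.05
```

View pics/o.png

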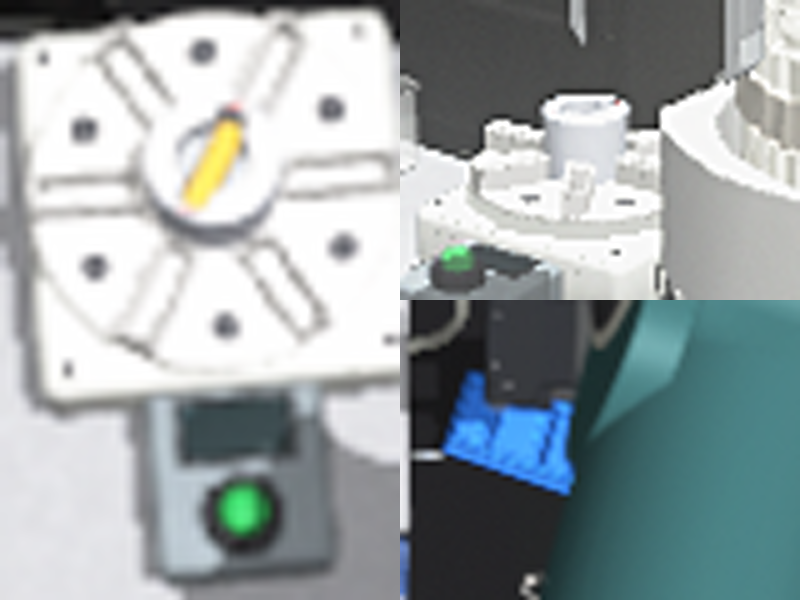

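```bash
python3 - <<'E'
from car import *
T4=load('T4');c=[(203,50),(330,108),(342,246),(225,325),(95,266),(85,128)]
P=car(T4,[(222+x/8-.4,125+y/8-.4) for x,y in c]);W=np.array([on(T4,*p,.103)[:2] for p in P]);m=W.mean(0);d=W-m
print('car',m,np.hypot(*d.T).round(4),np.degrees(np.arctan2(d[:,1],d[:,0])).round(1))
T=load('topA');g=T['avg'].clip(0,255).astype(np.uint8);h=cv2.cvtColor(g,cv2.COLOR_BGR2HSV)
sub=h[200:228,315:348]
bl=cv2.inRange(h,(100,130,60),(125,255,255));
mb=cv2.inRange(h,(12,80,180),(35,255,255))[200:228,315:348];mg=cv2.inRange(h,(0,0,190),(180,90,255))[200:228,315:348]
for n,k in(('brass',mb),('grey',mg)):
    ys,xs=np.nonzero(k);Q=np.array([on(T,x+315,y+200,.078)[:2] for x,y in zip(xs,ys)]);w,v=np.linalg.eigh(np.cov(Q.T));print(n,len(xs),xs.mean()+315,ys.mean()+200,Q.mean(0),np.degrees(np.arctan2(v[1,1],v[0,1])),2*np.sqrt(3*w))
cn,_=cv2.findContours(bl,0,1);cc=max(cn,key=cv2.contourArea)
full=cv2.convexHull(cc)[:,0];Q=np.array([on(T,*p,.03)[:2] for p in full]);r=cv2.minAreaRect((Q*1000).astype(np.float32));print('stand',r)
E
```

```text
car [0.59612375 0.02857615] [0.0661 0.0663 0.0657 0.0659 0.0662 0.0662] [   4.9  -54.6 -114.7 -174.6  125.4   65.7]
brass 23 326.1304347826087 214.43478260869566 [ 0.35526326 -0.25845257] 160.03339813347372 [0.00753879 0.04157938]
grey 45 334.8666666666667 217.06666666666666 [ 0.34588732 -0.29018977] 71.30826963313383 [0.04231857 0.06039514]
stand ((101.28764343261719, 318.4752502441406), (151.85311889648438, 145.8240966796875), 20.286544799804688)
```

>>> carry_out(
  hand=[150,150,150,150,150,150,150,150],
  linear=[
    [-0.009,-0.023,0],
    [-0.01,-0.023,-0.01],
    [0,0,-0.03],
    [0,0,-0.04],
    [0,0,-0.04],
    [0,0,-0.03],
    [0,0,0],
    [0,0,0],
  ],
  roll=[-8,-8,-1.3,0,0,0,0,0],
  squeeze=20,
)

```text
time: 23.85
position: [0.3533, -0.26, 0.1412]
tool_rot: [[0.934, -0.355, 0.038], [-0.354, -0.935, -0.024], [0.044, 0.009, -0.999]]
ft_force: [0.4, 1.0, 0.5]
gripper_width: 0.0388
```

>>> carry_out(
  hand=[150,150,150,150,150],
  linear=[
    [0,0.003,-0.015],
    [0,0,-0.015],
    [0,0,-0.01],
    [0,0,0],
    [0,0,0],
  ],
  roll=[0.8,0,0,0,0],
)

```text
time: 24.35
position: [0.358, -0.2579, 0.1071]
tool_rot: [[0.939, -0.339, 0.049], [-0.339, -0.941, -0.024], [0.054, 0.006, -0.999]]
ft_force: [-0.1, 0.3, 0.9]
gripper_width: 0.0387
```

```bash
python3 - <<'E'
from h import *
cs=[capture('scene') for _ in range(3)];S=cs[0];o=observe();print(o['position'],o['tool_rot'],o['gripper_width'])
g=np.mean([c['img'].astype(float) for c in cs],0).astype(np.uint8)
a=cv2.resize(g[195:285,255:345],(800,600) if 0 else None,fx=6.6,fy=6.6,interpolation=cv2.INTER_CUBIC);cv2.imwrite('pics/p.png',a)
P=o['position'];print('tcp px*',(px(S,P)-[255,195]+.5)*6.6)
E
```

```text
[ 0.35796466 -0.25773735  0.10682496] [[ 0.93948611 -0.33906612  0.04899   ]
 [-0.33828213 -0.94074504 -0.02374784]
 [ 0.05413918  0.00573832 -0.99851691]] 0.038929150981379404
tcp px* [308.14201902 182.62049881]
```

View pics/p.png

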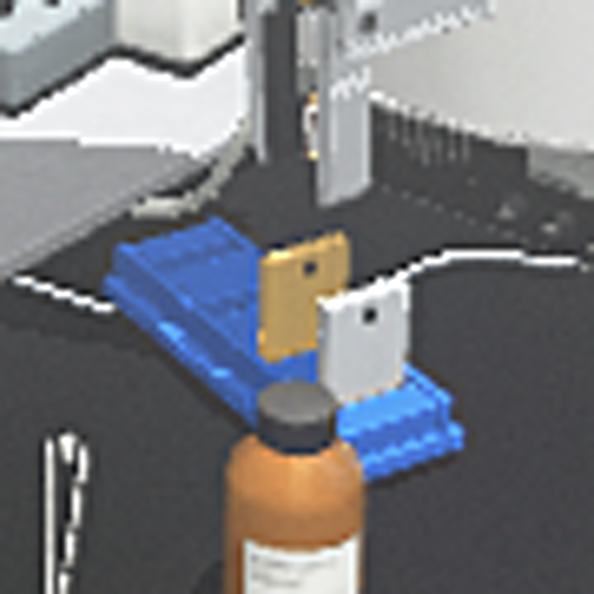

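>>> carry_out(
  hand=[150,150,150,150,150,150,150],
  linear=[
    [-0.0038,0.0006,-0.006],
    [-0.0012,0,-0.01],
    [-0.0012,0,-0.01],
    [-0.0012,0,-0.01],
    [-0.001,0,-0.008],
    [0,0,0],
    [0,0,0],
  ],
  roll=[0,0,0,0,0,0,0],
)

```text
time: 25.2
position: [0.348, -0.2568, 0.0586]
tool_rot: [[0.939, -0.339, 0.048], [-0.339, -0.941, -0.023], [0.053, 0.006, -0.999]]
ft_force: [-0.6, -0.5, 0.4]
gripper_width: 0.0387
```

>>> carry_out(
  hand=[150,150,150,150,150],
  linear=[
    [0.006,0,-0.005],
    [0,0,-0.006],
    [0,0,-0.004],
    [0,0,0],
    [0,0,0],
  ],
  roll=[0,0,0,0,0],
)

```text
time: 25.7
position: [0.3552, -0.257, 0.0426]
tool_rot: [[0.94, -0.339, 0.049], [-0.338, -0.941, -0.024], [0.054, 0.006, -0.999]]
ft_force: [-0.1, -1.0, -0.4]
gripper_width: 0.0386
```

>>> carry_out(
  hand=[255,255,255,255,255],
  linear=[
    [0,0,0],
    [0,0,0],
    [0,0,0],
    [0,0,0],
    [0,0,0],
  ],
  roll=[0,0,0,0,0],
)

```text
time: 26.2
position: [0.355, -0.2584, 0.0431]
tool_rot: [[0.939, -0.34, 0.049], [-0.339, -0.941, -0.026], [0.055, 0.008, -0.998]]
ft_force: [-3.6, -10.2, -6.1]
gripper_width: 0.008
```

>>> carry_out(
  hand=[255,255,255,255,255,255,255,255],
  linear=[
    [0,0,0.005],
    [0,0,0.02],
    [0,0,0.03],
    [0,0,0.04],
    [0,0,0.04],
    [0,0,0.04],
    [0,0,0.02],
    [0,0.02,0],
  ],
  roll=[0,0,0,0,0,0,0,0],
  squeeze=30,
)

```text
time: 27.0
position: [0.3504, -0.2411, 0.244]
tool_rot: [[0.937, -0.347, 0.042], [-0.346, -0.938, -0.027], [0.049, 0.011, -0.999]]
ft_force: [0.2, 0.3, -1.9]
gripper_width: 0.008
```

>>> carry_out(
  hand=[255,255,255,255,255,255,255,255],
  linear=[
    [0,0.036,0],
    [0,0.036,0],
    [0.01,0.036,0],
    [0.02,0.036,0],
    [0.03,0.036,0],
    [0.035,0.03,0],
    [0.035,0.02,0],
    [0.035,0.01,0],
  ],
  roll=[0,0,0,0,0,0,0,0],
)

```text
time: 27.8
position: [0.5163, 0.0108, 0.2457]
tool_rot: [[0.937, -0.347, 0.049], [-0.347, -0.938, -0.018], [0.053, -0.0, -0.999]]
ft_force: [-0.7, 0.3, -0.4]
gripper_width: 0.0077
```

>>> carry_out(
  hand=[255,255,255,255,255,255,255],
  linear=[
    [0.035,0,0],
    [0.035,0,0],
    [0.03,0,0],
    [0.02,0,0],
    [0,0,0],
    [0,0,0],
    [0,0,0],
  ],
  roll=[-2,-2,0,0,0,0,0],
)

```text
time: 28.5
position: [0.642, 0.0144, 0.2415]
tool_rot: [[0.912, -0.409, 0.042], [-0.408, -0.913, -0.024], [0.048, 0.004, -0.999]]
ft_force: [-0.1, 0.2, -0.8]
gripper_width: 0.0081
```

>>> carry_out(
  hand=[255,255,255,255,255,255,255,255],
  linear=[
    [0.007,-0.0095,-0.01],
    [0,0,-0.015],
    [0,0,-0.015],
    [0,0,-0.015],
    [0,0,-0.01],
    [0,0,-0.005],
    [0,0,0],
    [0,0,0],
  ],
  roll=[-0.5,0,0,0,0,0,0,0],
)

```text
time: 29.3
position: [0.6465, 0.0026, 0.1647]
tool_rot: [[0.907, -0.42, 0.04], [-0.419, -0.908, -0.024], [0.047, 0.005, -0.999]]
ft_force: [0.0, 1.1, -0.8]
gripper_width: 0.0079
```

```bash
python3 - <<'E'
from h import *
cs=[capture('scene') for _ in range(4)];S=cs[0];o=observe();print(o['position'],o['tool_rot'],o['ft_force'])
g=np.mean([c['img'].astype(float) for c in cs],0).astype(np.uint8);S['img']=g;np.savez('pics/S5.npz',**S)
h=cv2.cvtColor(g,cv2.COLOR_BGR2HSV);k=cv2.inRange(h,(12,70,60),(35,255,255))[140:190,260:310]
n,l,st,ce=cv2.connectedComponentsWithStats(k);print(st[1:]+[260,140,0,0,0],ce[1:]+[260,140])
P=o['position']-.0017*o['tool_rot'][:,0]; R=o['tool_rot'][:,0]; X=np.array([.909,-.417,0])
for s in(-.02,.02):
    for z in(.0251,-.0349): print(px(S,P+s*X-[0,0,z]).round(2))
C=np.array([.5945+.0016,.0300-.0014,.121]);print('slot ends (vision frame)',[px(S,C+X*r).round(2) for r in(.036,.081)])
E
```

```text
[0.64665817 0.00261672 0.16512053] [[ 0.90672892 -0.41970109  0.04115399]
 [-0.4190451  -0.90765175 -0.02386438]
 [ 0.0473694   0.00439314 -0.99886778]] [-0.13779912 -0.15332967 -1.12523088]
[[297 145   1   7   7]
 [287 146  10  17  94]] [[297.         148.        ]
 [290.07446809 155.4893617 ]]
[286.11 162.72]
[286.28 146.51]
[296.16 161.04]
[296.5  144.96]
slot ends (vision frame) [array([285.97, 167.45]), array([297.19, 165.54])]
```

>>> carry_out(
  hand=[255,255,255,255,255,255,255],
  linear=[
    [0.0017,0.0027,-0.004],
    [0,0,-0.005],
    [0,0,-0.005],
    [0,0,-0.004],
    [0,0,0],
    [0,0,0],
    [0,0,0],
  ],
  roll=[0,0,0,0,0,0,0],
)

```text
time: 30.2
position: [0.6487, 0.002, 0.1479]
tool_rot: [[0.905, -0.423, 0.043], [-0.423, -0.906, -0.026], [0.05, 0.006, -0.999]]
ft_force: [-1.5, -1.5, -1.3]
gripper_width: 0.0076
```

>>> carry_out(
  hand=[255,255,255,255,255,255,255],
  linear=[
    [-0.0004,0.0033,0.001],
    [0,0,0],
    [0,0,-0.003],
    [0,0,-0.004],
    [0,0,-0.004],
    [0,0,0],
    [0,0,0],
  ],
  roll=[0.3,0,0,0,0,0,0],
)

```text
time: 30.9
position: [0.6479, 0.0022, 0.1374]
tool_rot: [[0.906, -0.422, 0.043], [-0.421, -0.907, -0.029], [0.051, 0.008, -0.999]]
ft_force: [-0.2, -3.8, 0.0]
gripper_width: 0.008
```

>>> carry_out(
  hand=[255,255,255,255,255],
  linear=[
    [0,0,-0.003],
    [0,0,-0.003],
    [0,0,-0.0025],
    [0,0,0],
    [0,0,0],
  ],
  roll=[0,0,0,0,0],
)

```text
time: 31.4
position: [0.648, 0.0021, 0.1283]
tool_rot: [[0.906, -0.422, 0.043], [-0.421, -0.907, -0.029], [0.051, 0.008, -0.999]]
ft_force: [-1.6, -1.7, 0.6]
gripper_width: 0.0076
```

>>> carry_out(
  hand=[230,200,150,150,150,150,150,150],
  linear=[
    [0,0,0],
    [0,0,0],
    [0,0,0],
    [0,0,0],
    [0,0,0.01],
    [0,0,0.03],
    [0,0,0.04],
    [0,0,0.04],
  ],
  roll=[0,0,0,0,0,0,0,0],
)

```text
time: 32.2
position: [0.645, 0.0028, 0.2489]
tool_rot: [[0.906, -0.421, 0.035], [-0.42, -0.907, -0.03], [0.044, 0.013, -0.999]]
ft_force: [0.4, 0.9, 0.4]
gripper_width: 0.0389
```

>>> carry_out(
  hand=[150,150,150,150,150,150,150,150],
  linear=[
    [-0.035,0,0],
    [-0.04,0,0],
    [-0.04,0,0],
    [-0.04,-0.02,0],
    [-0.035,-0.035,0],
    [-0.035,-0.035,0],
    [-0.03,-0.035,0],
    [-0.02,-0.035,0],
  ],
  roll=[0,0,0,0,1,1,1,1],
)

```text
time: 33.0
position: [0.3669, -0.1553, 0.2588]
tool_rot: [[0.938, -0.342, 0.055], [-0.341, -0.94, -0.019], [0.058, -0.001, -0.998]]
ft_force: [0.8, -0.1, 1.0]
gripper_width: 0.0387
```

>>> carry_out(
  hand=[150,150,150,150,150,150,150],
  linear=[
    [-0.01,-0.04,0],
    [-0.01,-0.04,0],
    [-0.01,-0.03,0],
    [0,-0.02,-0.02],
    [0,0,-0.03],
    [0,0,-0.02],
    [0,0,0],
  ],
  roll=[0,0,0,0,0,0,0],
)

```text
time: 33.7
position: [0.3368, -0.2932, 0.1928]
tool_rot: [[0.938, -0.339, 0.074], [-0.339, -0.941, -0.013], [0.074, -0.013, -0.997]]
ft_force: [-0.7, 0.5, 0.7]
gripper_width: 0.0383
```

```bash
python3 - <<'E'
from car import *
def avg(n,k=5):
    cs=[capture(n) for _ in range(k)];c=cs[0];c['img']=np.mean([x['img'].astype(float) for x in cs],0).astype(np.uint8);return c
T=avg('top');S=avg('scene');np.savez('pics/T6.npz',**T);np.savez('pics/S6.npz',**S)
o=observe();print(o['position'],o['tool_rot'])
c=[(203,50),(330,108),(342,246),(225,325),(95,266),(85,128)]
P=car(T,[(222+x/8-.4,125+y/8-.4) for x,y in c]);W=np.array([on(T,*p,.103)[:2] for p in P]);m=W.mean(0);d=W-m
print('car',m,np.hypot(*d.T).round(4),np.degrees(np.arctan2(d[:,1],d[:,0])).round(1))
h=cv2.cvtColor(T['img'],cv2.COLOR_BGR2HSV);k=cv2.inRange(h,(12,80,100),(35,255,255))[125:175,235:280]
n,l,st,ce=cv2.connectedComponentsWithStats(k)
for i in range(1,n):
    ys,xs=np.nonzero(l==i);Q=np.array([on(T,x+235,y+125,.163)[:2] for x,y in zip(xs,ys)]);print(len(xs),Q.mean(0).round(4),(ce[i]+[235,125]).round(1))
    if len(xs)>6: w,v=np.linalg.eigh(np.cov(Q.T));print(np.degrees(np.arctan2(v[1,1],v[0,1])),2*np.sqrt(3*w))
h=cv2.cvtColor(S['img'],cv2.COLOR_BGR2HSV);k=cv2.inRange(h,(12,70,60),(35,255,255))[140:190,260:310];n,l,st,ce=cv2.connectedComponentsWithStats(k);print(st[1:]+[260,140,0,0,0])
E
```

```text
[ 0.33786962 -0.29321876  0.19436416] [[ 0.93801527 -0.33756801  0.07858243]
 [-0.33768328 -0.94118046 -0.01222076]
 [ 0.07808559 -0.01507272 -0.99683271]]
car [0.59630212 0.02859909] [0.0658 0.0661 0.0658 0.0656 0.0662 0.0661] [   4.9  -55.  -115.3 -174.7  125.2   64.8]
46 [0.6438 0.0022] [255.6 130.1]
160.13678369582547 [0.01309932 0.04713009]
38 [0.5888 0.0279] [248.2 144.9]
153.16142722022573 [0.01162905 0.04182995]
[[292 150  18   9  24]
 [292 155   6   7  17]
 [287 160   5   8  35]
 [307 163   3   6  11]]
```

>>> carry_out(
  hand=[150,150,150,150,150,150,150,150],
  linear=[
    [0.001,-0.004,-0.01],
    [0,0,-0.012],
    [0,0,-0.012],
    [0,0,-0.012],
    [0,0,-0.012],
    [0,0,-0.012],
    [0,0,-0.01],
    [0,0,0],
  ],
  roll=[0,0,0,0,0,0,0,0],
)

```text
time: 35.0
position: [0.3405, -0.2968, 0.1129]
tool_rot: [[0.939, -0.335, 0.082], [-0.335, -0.942, -0.011], [0.081, -0.017, -0.997]]
ft_force: [0.2, 0.1, -0.6]
gripper_width: 0.0386
```

>>> carry_out(
  hand=[150,150,150,150,150,150,150,150],
  linear=[
    [-0.002,-0.0005,-0.008],
    [0,0,-0.01],
    [0,0,-0.01],
    [0,0,-0.01],
    [0,0,-0.01],
    [0,0,-0.008],
    [0,0,-0.004],
    [0,0,0],
  ],
  roll=[0,0,0,0,0,0,0,0],
)

```text
time: 35.8
position: [0.3393, -0.2974, 0.0496]
tool_rot: [[0.939, -0.334, 0.084], [-0.334, -0.942, -0.011], [0.083, -0.017, -0.996]]
ft_force: [0.4, 0.3, 1.4]
gripper_width: 0.0387
```

>>> carry_out(
  hand=[150,150,150,150],
  linear=[
    [0,0,-0.003],
    [0,0,-0.003],
    [0,0,0],
    [0,0,0],
  ],
  roll=[0,0,0,0],
)

```text
time: 36.2
position: [0.3398, -0.2977, 0.0438]
tool_rot: [[0.939, -0.334, 0.086], [-0.334, -0.942, -0.012], [0.085, -0.017, -0.996]]
ft_force: [-0.8, -0.6, -1.0]
gripper_width: 0.0389
```

>>> carry_out(
  hand=[255,255,255,255,255,255],
  linear=[
    [0,0,0],
    [0,0,0],
    [0,0,0],
    [0,0,0],
    [0,0,0],
    [0,0,0],
  ],
  roll=[0,0,0,0,0,0],
  squeeze=30,
)

```text
time: 36.8
position: [0.3397, -0.2987, 0.0442]
tool_rot: [[0.939, -0.334, 0.086], [-0.334, -0.942, -0.014], [0.086, -0.015, -0.996]]
ft_force: [-0.0, -0.1, -0.2]
gripper_width: 0.0076
```

>>> carry_out(
  hand=[255,255,255,255,255,255,255,255],
  linear=[
    [0,0,0.005],
    [0,0,0.02],
    [0,0,0.03],
    [0,0,0.04],
    [0,0,0.04],
    [0,0,0.04],
    [0,0,0.02],
    [0,0.02,0],
  ],
  roll=[0,0,0,0,0,0,0,0],
)

```text
time: 37.6
position: [0.3352, -0.2805, 0.2441]
tool_rot: [[0.936, -0.342, 0.077], [-0.342, -0.939, -0.013], [0.077, -0.014, -0.997]]
ft_force: [-0.2, 0.8, -2.8]
gripper_width: 0.0078
```

>>> carry_out(
  hand=[255,255,255,255,255,255,255,255],
  linear=[
    [0,0.036,0],
    [0.01,0.036,0],
    [0.01,0.036,0],
    [0.02,0.036,0],
    [0.02,0.036,0],
    [0.03,0.036,0],
    [0.03,0.036,0],
    [0.03,0.036,0],
  ],
  roll=[0,0,0,0,0,0,-2,-2],
)

```text
time: 38.4
position: [0.4851, 0.0163, 0.2479]
tool_rot: [[0.905, -0.416, 0.086], [-0.417, -0.909, -0.012], [0.083, -0.025, -0.996]]
ft_force: [0.2, -1.5, 0.1]
gripper_width: 0.0076
```

>>> carry_out(
  hand=[255,255,255,255,255,255,255],
  linear=[
    [0.02,0.025,0],
    [0.01,0.015,0],
    [0,0,0],
    [0,0,0],
    [0,0,0],
    [0,0,0],
    [0,0,0],
  ],
  roll=[0,0,0,0,0,0,0],
)

```text
time: 39.1
position: [0.5162, 0.0607, 0.2477]
tool_rot: [[0.906, -0.414, 0.083], [-0.415, -0.91, -0.014], [0.082, -0.022, -0.996]]
ft_force: [0.3, 0.6, -0.3]
gripper_width: 0.0078
```

>>> carry_out(
  hand=[255,255,255,255,255,255,255,255],
  linear=[
    [0.013,-0.0036,-0.006],
    [0.012,-0.0036,-0.012],
    [0,0,-0.012],
    [0,0,-0.012],
    [0,0,-0.012],
    [0,0,-0.01],
    [0,0,0],
    [0,0,0],
  ],
  roll=[-0.5,0,0,0,0,0,0,0],
)

```text
time: 39.9
position: [0.5397, 0.052, 0.1809]
tool_rot: [[0.901, -0.425, 0.084], [-0.425, -0.905, -0.013], [0.081, -0.024, -0.996]]
ft_force: [0.2, 0.2, -1.0]
gripper_width: 0.0074
```

>>> carry_out(
  hand=[255,255],
  linear=[
    [0,0,0],
    [0,0,0],
  ],
  roll=[0,0],
)

```text
time: 40.1
position: [0.5399, 0.0522, 0.1816]
tool_rot: [[0.901, -0.424, 0.085], [-0.425, -0.905, -0.012], [0.082, -0.025, -0.996]]
ft_force: [0.4, -0.3, -0.1]
gripper_width: 0.0079
```

>>> carry_out(
  hand=[255,255,255,255,255,255,255],
  linear=[
    [0.0021,0.0013,-0.006],
    [0,0,-0.008],
    [0,0,-0.008],
    [0,0,-0.005],
    [0,0,0],
    [0,0,0],
    [0,0,0],
  ],
  roll=[0,0,0,0,0,0,0],
)

```text
time: 40.8
position: [0.5423, 0.0537, 0.1522]
tool_rot: [[0.902, -0.424, 0.085], [-0.425, -0.905, -0.012], [0.082, -0.025, -0.996]]
ft_force: [0.3, 0.5, -0.5]
gripper_width: 0.0078
```

Right on target; lower into the slot.

>>> carry_out(
  hand=[255,255,255,255,255,255],
  linear=[
    [0,0,-0.004],
    [0,0,-0.004],
    [0,0,-0.004],
    [0,0,-0.003],
    [0,0,0],
    [0,0,0],
  ],
  roll=[0,0,0,0,0,0],
)

```text
time: 41.4
position: [0.5424, 0.0537, 0.1362]
tool_rot: [[0.902, -0.424, 0.086], [-0.425, -0.905, -0.012], [0.083, -0.025, -0.996]]
ft_force: [-0.2, 0.2, -0.3]
gripper_width: 0.0074
```

>>> carry_out(
  hand=[255,255,255,255,255,255],
  linear=[
    [0,0,-0.003],
    [0,0,-0.003],
    [0,0,-0.0015],
    [0,0,0],
    [0,0,0],
    [0,0,0],
  ],
  roll=[0,0,0,0,0,0],
)

```text
time: 42.0
position: [0.5427, 0.0538, 0.129]
tool_rot: [[0.901, -0.424, 0.086], [-0.425, -0.905, -0.011], [0.083, -0.026, -0.996]]
ft_force: [-2.5, 0.0, 1.9]
gripper_width: 0.0077
```

>>> carry_out(
  hand=[230,200,150,150,150,150,150,150],
  linear=[
    [0,0,0],
    [0,0,0],
    [0,0,0],
    [0,0,0],
    [0,0,0.01],
    [0,0,0.03],
    [0,0,0.04],
    [0,0,0.03],
  ],
  roll=[0,0,0,0,0,0,0,0],
)

```text
time: 42.8
position: [0.5405, 0.0527, 0.2408]
tool_rot: [[0.901, -0.426, 0.08], [-0.426, -0.905, -0.015], [0.079, -0.021, -0.997]]
ft_force: [-0.1, 0.2, -0.2]
gripper_width: 0.0389
```

>>> carry_out(
  hand=[255,255,255,255,255,255,255,255],
  linear=[
    [-0.03,-0.03,0],
    [-0.035,-0.03,0],
    [-0.035,-0.03,0],
    [-0.035,-0.03,0],
    [-0.035,-0.03,0],
    [0,-0.03,0],
    [0,0,0],
    [0,0,0],
  ],
  roll=[0,0,0,0,0,0,0,0],
)

```text
time: 43.6
position: [0.3663, -0.1333, 0.2488]
tool_rot: [[0.9, -0.426, 0.095], [-0.427, -0.904, -0.007], [0.089, -0.034, -0.995]]
ft_force: [0.2, -1.1, -0.8]
gripper_width: 0.0004
```

```bash
python3 - <<'E'
from car import *
def avg(n,k=5):
    cs=[capture(n) for _ in range(k)];c=cs[0];c['img']=np.mean([x['img'].astype(float) for x in cs],0).astype(np.uint8);return c
T=avg('top');S=avg('scene')
o=observe();print(o['position'],o['tool_rot'])
o=np.zeros((600,800,3),np.uint8)
o[:,:400]=cv2.resize(T['img'][125:200,222:272],(400,600),interpolation=cv2.INTER_CUBIC)
o[:300,400:]=cv2.resize(S['img'][140:200,240:320],(400,300),interpolation=cv2.INTER_CUBIC)
o[300:,400:]=cv2.resize(T['img'][100:250,140:360],(400,300),interpolation=cv2.INTER_CUBIC)
cv2.imwrite('pics/q.png',o)
E
```

```text
[ 0.36649445 -0.13297412  0.24822798] [[ 0.90050513 -0.42456944  0.09397502]
 [-0.4257037  -0.90482145 -0.00863167]
 [ 0.08869535 -0.03223265 -0.99553714]]
```

View pics/q.png

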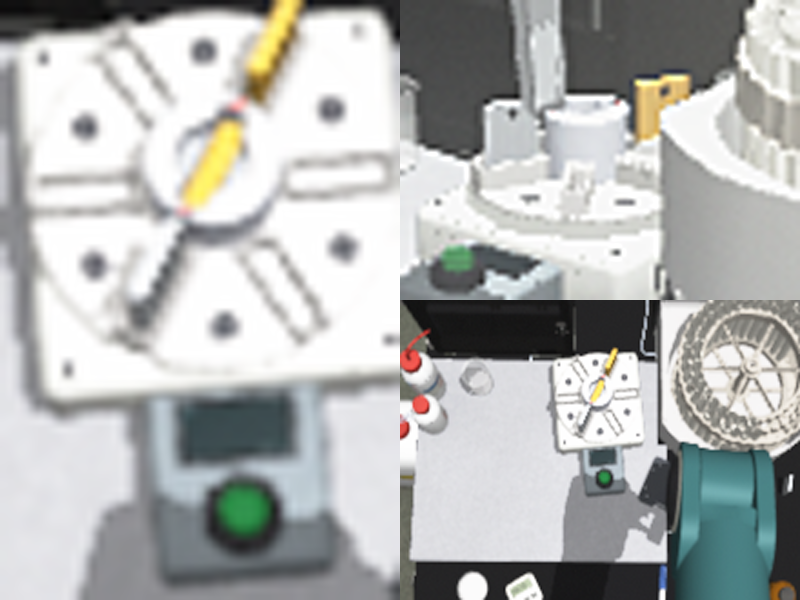

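>>> carry_out(
  hand=[255,255,255,255,255,255,255,255],
  linear=[
    [0.02,0.037,0],
    [0.02,0.037,0],
    [0.02,0.037,0],
    [0.02,0.037,0],
    [0,0,-0.02],
    [0,0,-0.02],
    [0,0,-0.02],
    [0,0,0],
  ],
  roll=[0,0,0,0,0,0,0,0],
)

```text
time: 44.9
position: [0.4497, 0.0231, 0.186]
tool_rot: [[0.901, -0.423, 0.095], [-0.425, -0.905, -0.008], [0.09, -0.033, -0.995]]
ft_force: [-0.8, -0.0, 1.2]
gripper_width: 0.0006
```

>>> carry_out(
  hand=[255,255,255],
  linear=[
    [0,0,-0.015],
    [0,0,-0.015],
    [0,0,0],
  ],
  roll=[0,0,0],
)

```text
time: 45.2
position: [0.4506, 0.0233, 0.1572]
tool_rot: [[0.901, -0.423, 0.096], [-0.425, -0.905, -0.008], [0.091, -0.033, -0.995]]
ft_force: [-0.2, 0.0, 0.1]
gripper_width: 0.0008
```

>>> carry_out(
  hand=[255,255,255,255,255,255,255],
  linear=[
    [-0.005,-0.0085,0],
    [0,0,-0.012],
    [0,0,-0.012],
    [0,0,-0.012],
    [0,0,-0.012],
    [0,0,-0.006],
    [0,0,0],
  ],
  roll=[0,0,0,0,0,0,0],
)

```text
time: 45.9
position: [0.4464, 0.014, 0.1019]
tool_rot: [[0.9, -0.424, 0.1], [-0.425, -0.905, -0.007], [0.093, -0.036, -0.995]]
ft_force: [-0.2, -0.2, 0.2]
gripper_width: 0.0006
```

>>> carry_out(
  hand=[255,255,255,255,255,255],
  linear=[
    [0,0,-0.004],
    [0,0,-0.004],
    [0,0,-0.004],
    [0,0,-0.003],
    [0,0,-0.002],
    [0,0,-0.002],
  ],
  roll=[0,0,0,0,0,0],
)

```text
time: 46.5
position: [0.4476, 0.0141, 0.0864]
tool_rot: [[0.9, -0.425, 0.101], [-0.427, -0.904, -0.002], [0.092, -0.041, -0.995]]
ft_force: [-39.5, -3.0, 102.7]
gripper_width: 0.0004
```

>>> carry_out(
  hand=[255,255,255,255,255,255],
  linear=[
    [0,0,0.004],
    [0,0,0.01],
    [0,0,0.02],
    [0,0,0.02],
    [0,0,0],
    [0,0,0],
  ],
  roll=[0,0,0,0,0,0],
)

```text
time: 47.1
position: [0.4483, 0.0141, 0.1437]
tool_rot: [[0.899, -0.425, 0.103], [-0.428, -0.904, 0.0], [0.093, -0.044, -0.995]]
ft_force: [-0.8, 0.1, -0.8]
gripper_width: 0.0002
```

```bash
python3 - <<'E'
from h import *
T=load('T4');S=load('S4')
# black ring & button around px
g=cv2.cvtColor(T['img'],cv2.COLOR_BGR2GRAY);print(g[180:197,244:261])
h=cv2.cvtColor(T['img'],cv2.COLOR_BGR2HSV);m=cv2.inRange(h,(45,100,60),(80,255,255))[175:200,240:265];ys,xs=np.nonzero(m)
p=(xs.mean()+240,ys.mean()+175);print(p,[on(T,*p,z).round(4) for z in(.085,.09,.095)])
k=(g[180:200,240:265]<90)&(cv2.inRange(h,(45,100,60),(80,255,255))[180:200,240:265]==0)
c=cv2.fitEllipse(np.array(max(cv2.findContours(((g[178:200,238:266]<110)*255).astype(np.uint8)|cv2.inRange(h,(45,80,40),(80,255,255))[178:200,238:266],0,1)[0],key=cv2.contourArea)));print('ring',c[0][0]+238,c[0][1]+178,c[1],on(T,c[0][0]+238,c[0][1]+178,.08))
print(px(T,(.4464,.014,.09)),px(S,(.4464,.014,.09)),px(T,(.4464+.0016,.014-.0014,.09)))
o=observe();print(o['position'],o['ft_force'],o['time'])
E
```

```text
[[ 98  70  72  72  72  72  73  73  73  74  79  84  68  51  67 102 123]
 [106  67  71  70  70  69  67  67  66  71  81  87  71  61  70  99 124]
 [121  77  93  91  84  88  92 107 123 140 142 124  94  97 101 111 123]
 [160 146 156 155 152 155 151 145 161 179 174 154 124 124 123 123 122]
 [196 196 197 197 198 183 147 114 114 118 103 109 119 123 123 122 121]
 [195 195 196 183 164 129  78  87  93  88  63  66 103 123 123 121 121]
 [196 195 196 157  73  66 104 133 141 123  73  49  80 114 122 121 121]
 [196 195 184 135  64  83 132 164 168 146  92  64  53  96 121 121 123]
 [196 197 168 102  62  95 145 168 174 153 101  78  43  91 122 122 121]
 [198 197 169 103  63  87 142 171 178 159 100  76  44  91 123 121 122]
 [198 198 181 125  62  77 118 157 164 133  80  52  45  93 124 123 123]
 [200 199 199 153  58  66  73 101 100  69  58  44  59 101 124 124 122]
 [200 200 201 177 115  65  65  58  48  47  44  46  83 115 124 124 123]
 [198 199 201 202 177 117  64  42  37  48  55  76 109 124 124 125 123]
 [198 199 201 202 201 165  97  81  77  82  89 104 118 118 118 116 115]
 [191 190 192 193 181 147 111 110 106 104 101  98  95  93  92  90  88]
 [150 147 145 144 120  88  86  85  82  80  78  78  80  83  82  82  88]]
(np.float64(252.0810810810811), np.float64(188.16216216216216)) [array([0.4489, 0.0129, 0.085 ]), array([0.448 , 0.0129, 0.09  ]), array([0.4471, 0.0129, 0.095 ])]
ring 253.15101051330566 191.4299430847168 (12.099971771240234, 21.64446258544922) [0.43768315 0.00890184 0.08      ]
[251.78139276 188.58765564] [250.96601414 191.26396703] [252.16912533 188.16063234]
[0.44827743 0.0141121  0.14365957] [-0.78250018  0.11863081 -0.76890337] 47.1
```

>>> carry_out(
  hand=[255,255,255,255,255,255,255],
  linear=[
    [-0.002,0,-0.008],
    [0,0,-0.01],
    [0,0,-0.01],
    [0,0,-0.01],
    [0,0,-0.008],
    [0,0,0],
    [0,0,0],
  ],
  roll=[0,0,0,0,0,0,0],
)

```text
time: 47.8
position: [0.4448, 0.0136, 0.0905]
tool_rot: [[0.899, -0.426, 0.099], [-0.428, -0.904, -0.002], [0.09, -0.041, -0.995]]
ft_force: [0.2, 2.2, 4.3]
gripper_width: 0.0001
```

>>> carry_out(
  hand=[255,255],
  linear=[
    [0,0,-0.001],
    [0,0,0],
  ],
  roll=[0,0],
)

```text
time: 48.0
position: [0.4449, 0.0137, 0.0898]
tool_rot: [[0.899, -0.426, 0.099], [-0.428, -0.904, -0.002], [0.09, -0.041, -0.995]]
ft_force: [-1.8, 0.5, 3.5]
gripper_width: 0.0002
```

>>> carry_out(
  hand=[255,255],
  linear=[
    [0,0,-0.001],
    [0,0,0],
  ],
  roll=[0,0],
)

```text
time: 48.2
position: [0.4449, 0.0138, 0.0892]
tool_rot: [[0.899, -0.426, 0.099], [-0.428, -0.904, -0.001], [0.09, -0.042, -0.995]]
ft_force: [-1.7, -0.2, 4.6]
gripper_width: 0.0005
```

>>> carry_out(
  hand=[255,255],
  linear=[
    [0,0,-0.001],
    [0,0,0],
  ],
  roll=[0,0],
)

```text
time: 48.4
position: [0.4449, 0.0138, 0.0886]
tool_rot: [[0.899, -0.426, 0.1], [-0.428, -0.904, -0.001], [0.09, -0.042, -0.995]]
ft_force: [-3.5, 0.2, 10.3]
gripper_width: 0.0004
```

>>> carry_out(
  hand=[255,255],
  linear=[
    [0,0,-0.001],
    [0,0,0],
  ],
  roll=[0,0],
)

```text
time: 48.6
position: [0.445, 0.0138, 0.0883]
tool_rot: [[0.899, -0.426, 0.1], [-0.428, -0.904, 0.0], [0.09, -0.043, -0.995]]
ft_force: [-6.1, 0.4, 15.6]
gripper_width: 0.0006
```

>>> carry_out(
  hand=[255,255],
  linear=[
    [0,0,-0.001],
    [0,0,0],
  ],
  roll=[0,0],
)

```text
time: 48.8
position: [0.445, 0.0138, 0.0883]
tool_rot: [[0.899, -0.426, 0.1], [-0.429, -0.904, 0.002], [0.089, -0.044, -0.995]]
ft_force: [-7.2, -0.3, 15.9]
gripper_width: 0.0006
```

>>> carry_out(
  hand=[255,255,255,255,255,255,255,255],
  linear=[
    [0,0,0.01],
    [0,0,0.03],
    [0,0,0.04],
    [0,0,0.04],
    [-0.02,-0.035,0.03],
    [-0.02,-0.035,0],
    [-0.02,-0.035,0],
    [0,0,0],
  ],
  roll=[0,0,0,0,0,0,0,0],
)

```text
time: 49.6
position: [0.383, -0.0956, 0.2442]
tool_rot: [[0.898, -0.427, 0.103], [-0.429, -0.903, -0.001], [0.093, -0.043, -0.995]]
ft_force: [-0.4, 1.2, -0.3]
gripper_width: 0.0005
```

```bash
python3 - <<'E'
from car import *
def avg(n,k=5):
    cs=[capture(n) for _ in range(k)];c=cs[0];c['img']=np.mean([x['img'].astype(float) for x in cs],0).astype(np.uint8);return c
T=avg('top');S=avg('scene');o=observe();print(o['position'],o['time'],o['ft_force'])
c=[(203,50),(330,108),(342,246),(225,325),(95,266),(85,128)]
P=car(T,[(222+x/8-.4,125+y/8-.4) for x,y in c]);W=np.array([on(T,*p,.103)[:2] for p in P]);m=W.mean(0);d=W-m
print('car',m,np.hypot(*d.T).round(4),(np.degrees(np.arctan2(d[:,1],d[:,0]))%60).round(1))
h=cv2.cvtColor(T['img'],cv2.COLOR_BGR2HSV);k=cv2.inRange(h,(12,80,60),(35,255,255))[120:175,235:280]
n,l,st,ce=cv2.connectedComponentsWithStats(k);print(st[1:]+[235,120,0,0,0])
hs=cv2.cvtColor(S['img'],cv2.COLOR_BGR2HSV)
k=cv2.inRange(hs,(12,70,60),(35,255,255))[140:190,260:310];n,l,st,ce=cv2.connectedComponentsWithStats(k);print(st[1:]+[260,140,0,0,0])
a=cv2.resize(S['img'][140:200,240:320],(400,300),interpolation=cv2.INTER_CUBIC);q=cv2.imread('pics/q.png')[:300,400:];print('change since last view',(np.abs(a.astype(int)-q).mean(2)>40).sum())
for nm,hh,b in(('T',h,(240,175)),('S',hs,(240,182))):
    mm=cv2.inRange(hh,(45,80,50),(80,255,255))[b[1]:b[1]+20,b[0]:b[0]+24];ys,xs=np.nonzero(mm);print('button',nm,len(xs),xs.mean()+b[0],ys.mean()+b[1])
# expected plate outlines in scene (same vision frame)
C=np.array([m[0],m[1],.097])
for ang in(-25,155):
    X=np.array([np.cos(np.radians(ang)),np.sin(np.radians(ang)),0]);print(ang,[px(S,C+X*r+[0,0,z]).round(1).tolist() for r in(.0385,.0785) for z in(.024,.066)])
print(S['img'][158:170,255:272].mean(2).astype(int))
E
```

```text
[ 0.38480014 -0.09204025  0.24355096] 50.1 [-0.50960867  0.35131189  0.01987718]
car [0.59631746 0.02851428] [0.0659 0.066  0.066  0.0657 0.0663 0.0662] [4.7 5.1 4.7 5.1 5.1 4.8]
[[253 124   7  14  50]
 [245 140   7  11  38]]
[[287 155  11  13  88]]
change since last view 7716
button T 40 252.075 188.2
button S 22 251.04545454545453 191.27272727272728
-25 [[286.7, 167.4], [286.8, 156.2], [296.7, 165.7], [296.9, 154.6]]
155 [[266.9, 170.7], [266.8, 159.4], [256.4, 172.5], [256.1, 161.1]]
[[ 80  77  71  70 166 144 151 151 149 148 104  61  67  75  76  70  60]
 [ 76  76  67  52 125 136  93  52  44 168 180 255 103  63  58  45 206]
 [ 76  67  51 175 246 255 255 255 255 247 181 193 136  54 255 255 255]
 [ 73 108 255 246 179 190 220 181 210 206 202 206 133 155 255 255 246]
 [ 71 111 216 207 197 201 165  59 151 197 203 206 131 167 255 246 240]
 [ 71 112 208 201 197 203 203 116 196 202 201 203 130  97 211 255 255]
 [ 70 112 226 203 198 202 202 200 202 199 201 199 229 112 157 178 191]
 [ 75  95 226 203 199 200 199 201 200 198 201 199 168  95 157 181 192]
 [ 76  94 226 202 200 202 198 201 198 198 200 197 227 231 169 182 195]
 [ 72  93 225 202 198 201 199 199 199 199 201 197 205 170 158 183 200]
 [ 71  94 225 204 198 200 199 199 199 199 200 197 198 157 158 181 198]
 [ 70  87 218 203 198 202 200 198 199 199 200 198 198 154 157 179 192]]
```

```bash
python3 -c "
from h import *
print(hand_in())"
```

```text
the job is handed in; nothing more can be done
None
```

I set up the carousel and handed the job in at about 50 s on the robot's clock. No verdict was reported.

**What I did:**
- I put the brass key in the spindle slot and slid the carousel down onto the flange over it.
- The stand held only two plates, brass and grey. I put them in opposite slots along the key axis.
- I then pressed the green button and moved the arm clear.

**Last checks:**
- **Carousel:** it is level. Its slots lie about 25° clockwise of the world x axis, within about 1° of the key's angle when it went in.
- **Plates:** in the scene view both plates' outlines match a seated position to about 0.5 pixel, about 1–2 mm.
- **Button:** it is back up, at its starting position in both views.
- **Bottles and beaker:** I saw them undisturbed in the last picture, but did not measure them.

**What went wrong or disagreed:**
- **Button force:** my first press reached about 103 N at the wrist, under the 120 N limit. The rules also fail a press of over 40 N by the arm or the gripper's body; only the shut fingertips should have been touching. I pressed again gently and met the stop, at about 16 N.
- **Camera offset:** camera positions differed from the arm's readings by about 2–3 mm. I corrected for this using the arm's own readings from the grips.
- **Tool tilt:** the tool's tilt grew to about 0.1 rad over the run. It did not visibly affect the placements.

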